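# Build up the cedar freshener stand on the genkan shelf

### The arm

A 6-joint arm with a two-finger parallel gripper is mounted at the origin on the work surface. World frame = base frame: x ahead of the robot, y to its left, z up, the work surface at z = 0. Lengths are in m, angles in rad, forces in N, time in s.
With the tool pointing down it reaches from about 0.35 to 0.875 m from the base axis. Payload 4.2 kg.
Tool frame: the origin (TCP) lies on the front face of the gripper's body, between the roots of the fingers; the fingertips stand 70 mm ahead of it and the grasp point (between the pads) lies 51 mm ahead of it; z points along the fingers, y is the line along which they close (so a half turn about z gives the same grasp; the last joint's range is limited). The gripper opens to 87 mm and grips with 3 to 60 N. Pads are 19 mm wide; open, the fingers measure 117 mm over their backs; the gripper's body (75 mm by 190 mm) begins 51 mm behind the grasp point.
Start: joints at [-0.842, 0.385, 0.008, 0, -1.194, -0.259], TCP at [0.283, -0.557, 0.292] pointing down, gripper open.
Joint ranges: [-3.14, 3.14], [-1.21, 2.06], [-1.07, 1.41], [-3.16, 2.05], [-2.99, -0.16], [-3.1, 3.1]. Speed limits (rad/s): [2.79, 2.79, 3.14, 3.14, 3.14, 3.14].

### API

Orientations are given as a rotation vector (axis times angle).
In Python, from cell import ctrl, optics, finish_job, silhouettes, landmark_of gives the robot as it stands. The module is installed in compiled form; this text tells all that it offers.
- The arm moves only by the tool apply_moves, never from a script. Its argument "motion" is one flat list of numbers, 7 for each row, row after row: the finger opening in m, from 0 to 0.087, then the shift along the tool's x, y, z in m, then the turn, a rotation vector about the tool's x, y, z in rad. In form: [fingers, dx, dy, dz, wx, wy, wz, fingers, dx, dy, dz, wx, wy, wz, ...]. A call has 1 to 8 rows; each row shifts and turns the commanded pose from where the row before left it, along the tool's axes as they then stand; what a row does not reach is not made up. A row lasts 1/12 s, in which the tool goes at most 41.7 mm and 7.16 degrees, less where a joint would pass 70% of its speed; a pose out of reach is approached as far as the arm can. A call is refused whole if a number of a shift passes 0.0417 or a number of a turn 0.125, either way. A call with a gripper value outside its range is refused whole. The fingers move at their own pace and stop on an object; "squeeze" is the grip in N (left out, the last holds). Time passes only in rows, so rows that do not move let the fingers close. It gives the time, the measured TCP pose, the force, the opening and the grip force at its end, in the units of the state.
- ctrl.sense(): the state, without advancing time (a new reading comes with each control period).
- optics.read_camera(name): name is "side" or "top"; returns a dict with "image" (420x560x3 uint8, red, green, blue), "mtx" (3x3 intrinsics, pixels), "R" (3x3) and "t" (3): a world point X has camera coordinates R X + t. Camera axes: x right, y down, z forward; pixel columns grow to the right and rows downward; lengths in m; the calibration is good to about 2 mm. A picture is of the moment at which its call begins. There is no depth.
- finish_job(): hands the job in; it is judged then, once.
Trained networks look in a picture, given as the dict that the camera call returned (one of the last four; its "shot" number tells which), for a name from the list of things; names that differ only in an ending like _2 or _b are one class to them, and where a whole thing is asked for, a point or a joint stands for the part that bears it (a point fixed in the world has none). Each returns a list of dicts, best first, with "conf" (0 to 1); they miss things now and then, are a little off and sometimes report something else, mostly with a low value. They report only what shows in the picture. A call takes as long as a camera call. They do not tell look-alikes from the thing itself.
- silhouettes(picture, thing): "pixels" (420x560 bool, what is visible of it) and "xy" ([column, row] in pixels, amid what is visible of it).
- landmark_of(picture, thing): "xy" ([column, row] in pixels: a listed point, or the origin of a listed thing).
The state is a dict: "time_s": time; "joints": joint angles; "joint_velocities": joint speeds; "effort": joint torques, N m; "tcp_pos": TCP position; "orientation": TCP orientation; "wrist_force": force on the tool from outside, world axes, zero at the start; "moment": the same for the moment, N m; "grip_width": finger opening in m; "grasp_force": force on a finger pad.
Only numpy, scipy, OpenCV 4.12 (cv2) and the standard library are available. Lean on these libraries where they do the work, as an engineer would, in place of code of your own. Each camera call takes 0.05 s, during which the arm holds its last target. There are 200 camera calls.

### The job

Build up the freshener stand by the door: thread the collars down its post one after another, each fully home - the dark steel one first, then the wooden one, then the aluminium one with its dish upwards - lowering each along the post rather than letting it drop, and then seat the blue carrier's foot in the dish so that it sits level. Each cedar pellet on the shelf is to end up standing in a well of the carrier, one per well. Leave the phone, power bank and earbud case where they are; a piece may get knocked aside while you work, so check your results.

Things in the scene. Friction and masses are not known exactly. Their poses are not given: they have to be found in the camera images.
- stand: Black round freshener stand, fixed to the shelf: disc 100 mm across and 10 mm high, on it a hub 40 mm across up to 16 mm, and in the middle an upright steel post 16 mm across whose tip, tapered over the last 6 mm to 8 mm across, is 63 mm above the shelf. Origin at the centre of the underside (shelf level), z up.
- seat_steel (a point): Point on the post's axis at the top of the hub, 16 mm above the shelf: where the underside of the steel collar belongs.
- seat_wood (a point): Point on the post's axis 36 mm above the shelf: where the underside of the wooden collar belongs.
- seat_dish (a point): Point on the post's axis 56 mm above the shelf: where the underside of the dished collar belongs.
- seat_carrier (a point): Point on the post's axis 71 mm above the shelf: where the underside of the carrier's foot belongs; its plate then lies on the dished collar's rim, plate top 92 mm above the shelf.
- steel_collar: Dark steel ballast collar, 60 mm outside, 21 mm bore, 20 mm high, about 0.4 kg. Loose; origin at the centre of its underside, z up, axis of the bore = z. Starts lying flat on the shelf, right way up.
- wood_collar: Dark brown wooden collar, 50 mm outside, 21 mm bore, 20 mm high, 40 g. Loose; origin at the centre of its underside, z up, axis of the bore = z. Starts lying flat on the shelf, right way up.
- dish_collar: Bright aluminium collar, 60 mm outside, 21 mm bore, 26 mm high, 120 g, straight outside; its top is hollowed to a cone 14 mm deep, 54 mm across at the mouth, 26 mm across at the bottom. Loose; origin at the centre of its underside, z up, axis of the bore = z. Starts lying flat on the shelf, right way up.
- carrier: Blue ceramic carrier, 180 g, standing on its foot: square plate 84 x 84 x 10 mm with four white-floored wells 32 mm across, 8 mm deep; under it a tapered round foot 11 mm high (30 mm across at the bottom, 52 at the plate); on top in the middle a square stem 14 x 14 mm (sides along x, y), 30 mm high, to hold by. Origin: centre of the foot's underside, z up; plate top at 21 mm, stem top at 51.
- well0 (a point): Centre of the floor of the carrier's well at (x, y) = (-21, -21) mm; moves with the carrier, 8 mm below the plate's top.
- well1 (a point): Centre of the floor of the carrier's well at (x, y) = (-21, 21) mm; moves with the carrier, 8 mm below the plate's top.
- well2 (a point): Centre of the floor of the carrier's well at (x, y) = (21, -21) mm; moves with the carrier, 8 mm below the plate's top.
- well3 (a point): Centre of the floor of the carrier's well at (x, y) = (21, 21) mm; moves with the carrier, 8 mm below the plate's top.
- pellet0: Reddish-brown cedar pellet, an upright cylinder 26 mm across and 24 mm high, 12 g, edges bevelled. Origin at the centre of its underside, z along its axis. Starts upright on the shelf. Two to four of the pellets are present, absent ones read None.
- pellet1: Reddish-brown cedar pellet, an upright cylinder 26 mm across and 24 mm high, 12 g, edges bevelled. Origin at the centre of its underside, z along its axis. Starts upright on the shelf. Two to four of the pellets are present, absent ones read None.
- pellet2: Reddish-brown cedar pellet, an upright cylinder 26 mm across and 24 mm high, 12 g, edges bevelled. Origin at the centre of its underside, z along its axis. Starts upright on the shelf. Two to four of the pellets are present, absent ones read None.
- pellet3: Reddish-brown cedar pellet, an upright cylinder 26 mm across and 24 mm high, 12 g, edges bevelled. Origin at the centre of its underside, z along its axis. Starts upright on the shelf. Two to four of the pellets are present, absent ones read None.
- phone: Black smartphone lying face-down, 74 x 150 x 8 mm, a bystander. Origin at the centre of its underside.
- power_bank: Grey power bank, 68 x 135 x 16 mm, a bystander. Origin at the centre of its underside.
- earbud_case: White earbud case, 48 x 60 x 24 mm, a bystander. Origin at the centre of its underside.
Things that resemble listed ones, but are neither listed nor needed, are in the scene too. What is shaped like the pellet2 but turquoise or white is not meant.

How it is judged:
By the outcome, as a careful person would: the job done as asked, in the order asked, and still so for the second after the job is handed in, with the robot touching nothing.
Of pellet0, pellet1, pellet2, pellet3 only 2 to 4 are there at a start; the rules pass over those that are not, and their reading is None.
At some moment in a run one of steel_collar, wood_collar, dish_collar, pellet0, pellet1, pellet2, pellet3 may be knocked a few centimetres aside while the robot is not near it.
It also fails if it takes over 210 s, if anything falls off the work surface, if the arm or the gripper's body presses on something with over 40 N, if the wrist force passes 120 N, or if a joint passes its speed limit or range.

## Working session

There is one attempt and no reset: what is moved stays moved. The work goes in short steps, Python scripts to look and compute and a tool call to move; the robot and the scene stay as the last step left them, time stands still between calls to the robot, and variables do not carry over. Pictures are saved under pics/ and viewed, at most 14 in all, crops included, and the job is handed in when it is done.

Besides the shell and the picture viewer there is one more tool, called after "Emit:" as name(argument=value, ...) on one line, values as JSON. apply_moves: Moves the arm, as the interface text tells. Its arguments: {"type":"object","properties":{"motion":{"type":"array","items":{"type":"number"}},"squeeze":{"type":"number"}},"required":["motion"]}

```bash
mkdir -p pics; cat > h.py <<'E'
import numpy as np, cv2
from cell import ctrl, optics, silhouettes, landmark_of
def ray(p,uv):
    d=np.linalg.inv(p["mtx"])@np.array([uv[0],uv[1],1.]); R=np.array(p["R"]);t=np.array(p["t"])
    return -R.T@t, R.T@d
def onz(p,uv,z):
    c,d=ray(p,uv); s=(z-c[2])/d[2]; return c+s*d
def proj(p,X):
    q=p["mtx"]@(p["R"]@np.array(X)+p["t"]); return q[:2]/q[2]
def save(p,n,crop=None,k=1):
    im=p["image"][:,:,::-1]
    if crop: a,b,c,d=crop; im=im[b:d,a:c]
    cv2.imwrite("pics/"+n,cv2.resize(im,None,fx=k,fy=k))
E
python3 - <<'E'
from h import *
s=ctrl.sense();print({k:np.round(v,3).tolist() for k,v in s.items()})
ps={c:optics.read_camera(c) for c in("top","side")}
for c,p in ps.items():
    save(p,c+"0.png",k=1.4); print(c,np.round(-np.array(p["R"]).T@p["t"],3),np.round(p["mtx"],1).tolist(),np.round(p["R"],3).tolist())
    for n in["stand","seat_steel","steel_collar","wood_collar","dish_collar","carrier","pellet0","phone","power_bank","earbud_case"]:
        for r in landmark_of(p,n)[:6]: print(c,n,np.round(r["conf"],2),np.round(r["xy"],1),np.round(onz(p,r["xy"],.016 if n=="seat_steel" else 0),4)[:2])
E
```

```text
{'time_s': 0.0, 'joints': [-0.842, 0.386, 0.007, -0.001, -1.194, -0.259], 'joint_velocities': [-0.001, 0.001, -0.0, -0.0, 0.002, -0.002], 'effort': [0.0, -39.066, 18.741, 4.22, 0.011, -0.0], 'tcp_pos': [0.283, -0.557, 0.291], 'orientation': [0.731, -3.055, -0.003], 'wrist_force': [-0.128, 0.371, 0.46], 'moment': [0.039, -0.003, 0.021], 'grasp_force': 0.0, 'grip_width': 0.087}
top [5.070e-01 1.000e-03 1.166e+00] [[430.2, 0.0, 281.3], [0.0, 430.2, 216.4], [0.0, 0.0, 1.0]] [[0.01, -1.0, 0.021], [-1.0, -0.01, -0.026], [0.026, -0.02, -0.999]]
top stand 0.98 [258.2 186.2] [0.6189 0.0405]
top stand 0.66 [381.4 233.5] [ 0.4937 -0.296 ]
top seat_steel 0.87 [255.9 188.9] [0.61  0.046]
top steel_collar 0.7 [141.2 225.6] [0.5089 0.3541]
top steel_collar 0.58 [345.6 260. ] [ 0.421  -0.1986]
top wood_collar 0.65 [199.7 271.6] [0.3866 0.1953]
top wood_collar 0.43 [180.3 145.3] [0.7275 0.2527]
top dish_collar 0.89 [193.1 208.5] [0.5564 0.2156]
top dish_collar 0.7 [200.9 268.6] [0.3947 0.1922]
top carrier 0.68 [144.2 225.8] [0.5084 0.346 ]
top carrier 0.67 [263.4 245.3] [0.4588 0.0247]
top pellet0 0.
[... 692 characters left out ...]
at_steel 0.62 [289.  213.5] [0.6154 0.0368]
side steel_collar 0.73 [184.8 179.9] [0.4981 0.3377]
side wood_collar 0.6 [173.1 226.4] [0.3832 0.1934]
side wood_collar 0.16 [286.  204.4] [0.6432 0.0823]
side dish_collar 0.8 [226.6 194.1] [0.5511 0.2134]
side carrier 0.57 [236.9 256.4] [0.4455 0.0139]
side pellet0 0.72 [375.9 382.8] [ 0.4607 -0.3849]
side pellet0 0.63 [354.4 340.5] [ 0.4924 -0.3028]
side pellet0 0.62 [321.3 309.6] [ 0.4925 -0.212 ]
side pellet0 0.59 [325.1 371. ] [ 0.408  -0.3135]
side pellet0 0.56 [297.8 401. ] [ 0.3352 -0.3247]
side pellet0 0.49 [286.2 324.4] [ 0.4166 -0.1947]
side phone 0.77 [411.9 251.8] [ 0.7549 -0.2242]
side earbud_case 0.95 [395.9 297.2] [ 0.6297 -0.2851]
```

View pics/top0.png

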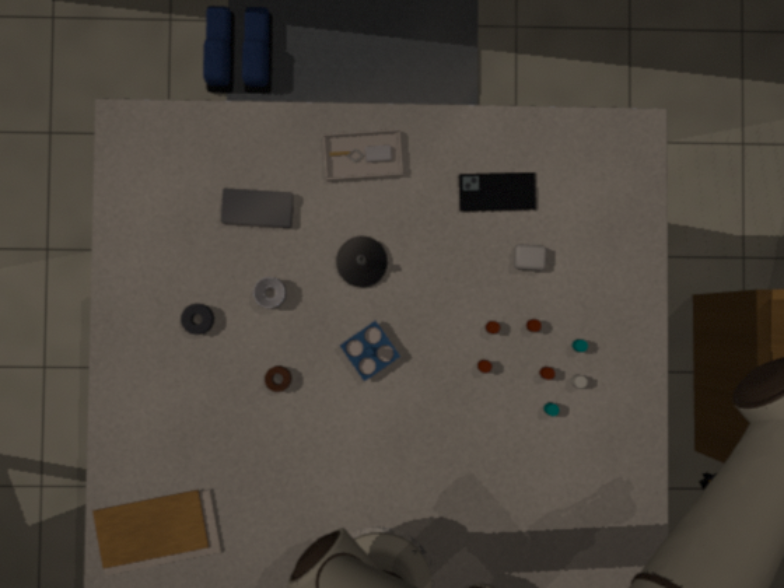

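View pics/side0.png

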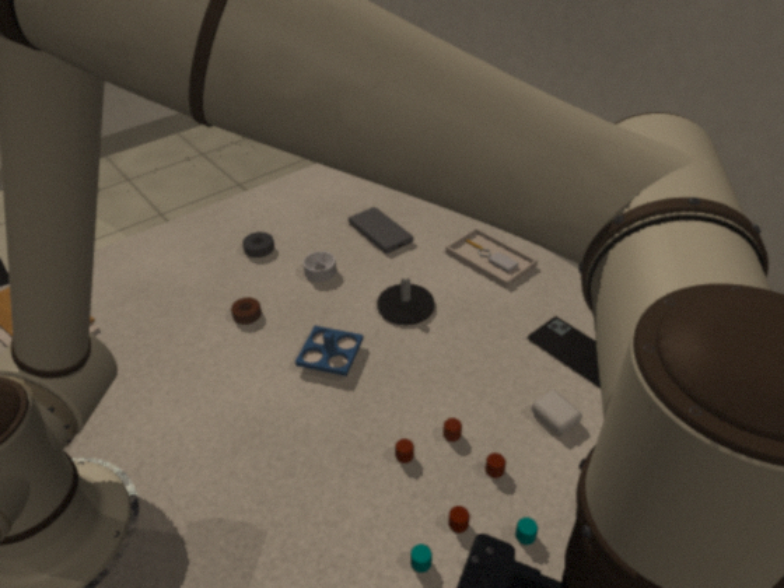

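The top view shows one of each ring, so none of them has a look-alike. In 560-px pixels:
- steel: (141,228)
- dish: (193,209)
- wood: (199,271)
- carrier: (265,251)
- stand: (258,186)

The pellets do have look-alikes:
- red, wanted: (352,234), (381,233), (346,261), (391,266)
- turquoise, not wanted: (414,247), (394,292)
- white, not wanted: (414,273)

The first target is the dark steel ring at (141,228).

```bash
cat >> h.py <<'E'
H={"steel_collar":.020,"wood_collar":.020,"dish_collar":.026,"carrier":.021,"pellet0":.024,"stand":.01}
def find(names,zoff=0,cams=("top","side"),conf=.2):
    ps={c:optics.read_camera(c) for c in cams}
    for n in names:
        for c,p in ps.items():
            for r in silhouettes(p,n):
                if r["conf"]<conf: continue
                m=r["pixels"].astype(np.uint8)
                pts=cv2.findNonZero(m)
                if pts is None: continue
                h=cv2.convexHull(pts); M=cv2.moments(h)
                if M["m00"]<5: continue
                uv=[M["m10"]/M["m00"],M["m01"]/M["m00"]]
                col=p["image"][m>0].mean(0).astype(int)
                print(n,c,round(float(r["conf"]),2),np.round(uv,1),int(m.sum()),col,np.round(onz(p,uv,H[n]/2+zoff)[:2],4))
    return ps
E
python3 - <<'E'
from h import *
ps=find(["stand","steel_collar","wood_collar","dish_collar","carrier","pellet0"])
p=ps["top"]; save(p,"c1.png",(110,170,310,310),4)
E
```

```text
stand top 0.78 [258.1 186.5] 1067 [28 25 24] [0.6176 0.0405]
stand side 0.56 [289.6 216.4] 976 [34 31 27] [0.6176 0.0371]
steel_collar top 0.49 [263.9 250.5] 997 [56 60 65] [0.4453 0.0231]
steel_collar side 0.85 [184.1 174.6] 345 [48 44 41] [0.5033 0.3473]
steel_collar side 0.25 [175.1 221.5] 352 [57 39 28] [0.3915 0.1951]
wood_collar top 0.76 [198.3 270. ] 248 [44 27 18] [0.3918 0.1974]
wood_collar side 0.92 [175.5 221.2] 366 [59 41 30] [0.3927 0.1952]
wood_collar side 0.64 [289.2 215.9] 1002 [36 32 29] [0.6146 0.035 ]
dish_collar top 0.55 [192.1 208.4] 407 [79 74 71] [0.5561 0.2157]
dish_collar side 0.33 [175.5 221.4] 350 [57 38 28] [0.3912 0.1914]
carrier top 0.94 [263.5 250.1] 1002 [56 60 65] [0.4465 0.0241]
carrier top 0.3 [345.7 261.3] 73 [61 24 10] [ 0.4182 -0.197 ]
carrier side 0.6 [234.7 250.4] 1214 [61 66 71] [0.4473 0.0234]
carrier side 0.22 [289.  216.1] 996 [36 32 29] [0.6133 0.0342]
pellet0 top 0.67 [391.  266.3] 56 [60 20  4] [ 0.406  -0.3192]
pellet0 top 0.65 [393.8 291.9] 86 [ 9 64 59] [ 0.3373 -0.3269]
pellet0 top 0.63 [351.5 233.5] 73 [61 25 10] [ 0.493  -0.2121]
pellet0 top 0.5 [381.  232.1] 83 [60 25 11] [ 0.4977 -0.2918]
pellet0 top 0.47 [414.  246.4] 84 [ 9 64 60] [ 0.46   -0.3813]
pellet0 top 0.44 [345.4 261.6] 84 [62 29 15] [ 0.4176 -0.1959]
pellet0 side 0.57 [300. 398.] 254 [11 77 69] [ 0.3375 -0.3274]
pellet0 side 0.56 [322.5 306.3] 185 [70 33 20] [ 0.4933 -0.2138]
pellet0 side 0.53 [327.1 370.2] 227 [68 26 11] [ 0.4066 -0.3192]
pellet0 side 0.49 [375.2 378.7] 267 [15 75 67] [ 0.4595 -0.3825]
pellet0 side 0.48 [353. 332.] 162 [65 24 10] [ 0.497  -0.2931]
```

View pics/c1.png

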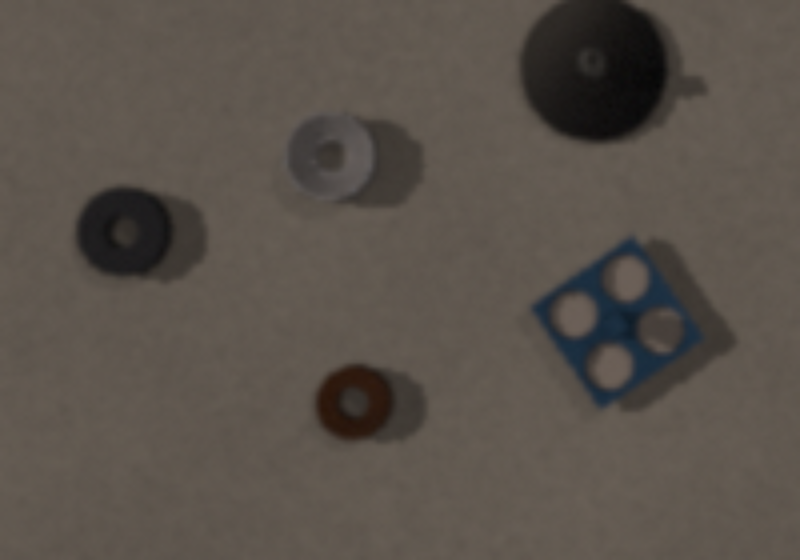

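Emit:
apply_moves(motion=[0.087,0,0,0,0,0,0.1175,0.087,0,0,0,0,0,0.1175,0.087,0,0,0,0,0,0.1175,0.087,0,0,0,0,0,0.1175])

```text
time_s: 2.13
tcp_pos: [0.283, -0.5573, 0.2922]
orientation: [-0.009, -3.142, -0.0]
wrist_force: [-0.2, -0.5, 0.2]
grip_width: 0.0871
grasp_force: 0.0
```

The crop confirms the dark steel ring at crop (124,231), i.e. (141,228) in the full picture. The dish is at (332,156), the wood at (355,401) and the carrier, turned about 35°, at (617,322). I'm moving above the steel collar.

Emit:
apply_moves(motion=[0.087,-0.009,0.038,0.005,0,0,0,0.087,-0.009,0.038,0.005,0,0,0,0.087,-0.009,0.038,0.005,0,0,0,0.087,-0.009,0.038,0.005,0,0,0,0.087,-0.009,0.038,0.005,0,0,0,0.087,-0.009,0.038,0.005,0,0,0,0.087,-0.009,0.038,0.005,0,0,0,0.087,-0.009,0.038,0.005,0,0,0])

```text
time_s: 2.8
tcp_pos: [0.355, -0.2516, 0.2524]
orientation: [0.001, 3.141, -0.001]
wrist_force: [2.0, 0.3, 1.2]
grip_width: 0.0869
grasp_force: 0.0
```

Emit:
apply_moves(motion=[0.087,-0.009,0.038,0.005,0,0,0,0.087,-0.009,0.038,0.005,0,0,0,0.087,-0.009,0.038,0.005,0,0,0,0.087,-0.009,0.038,0.005,0,0,0,0.087,-0.009,0.038,0.005,0,0,0,0.087,-0.009,0.038,0.005,0,0,0,0.087,-0.009,0.038,0.005,0,0,0,0.087,-0.009,0.038,0.005,0,0,0])

```text
time_s: 3.47
tcp_pos: [0.4272, 0.0528, 0.2125]
orientation: [-0.001, 3.14, 0.001]
wrist_force: [0.5, -0.6, 0.2]
grip_width: 0.0872
grasp_force: 0.0
```

Emit:
apply_moves(motion=[0.087,-0.009,0.038,0.005,0,0,0,0.087,-0.009,0.038,0.005,0,0,0,0.087,-0.009,0.038,0.005,0,0,0,0.087,-0.009,0.038,0.005,0,0,0,0.087,-0.009,0.038,0.005,0,0,0,0.087,-0.009,0.038,0.005,0,0,0,0.087,-0.009,0.038,0.005,0,0,0,0.087,0,0,0,0,0,0])

```text
time_s: 4.13
tcp_pos: [0.4918, 0.3228, 0.1761]
orientation: [-0.007, 3.139, 0.003]
wrist_force: [1.1, -0.8, 0.0]
grip_width: 0.087
grasp_force: 0.0
```

```bash
python3 - <<'E'
from h import *
s=ctrl.sense();print(np.round(s["tcp_pos"],4),np.round(s["orientation"],3),np.round(s["joints"],2))
ps=find(["steel_collar","dish_collar","stand"])
for c,p in ps.items():
    for n,z in(("seat_steel",.016),("seat_wood",.036),("seat_dish",.056),("seat_carrier",.071)):
        for r in landmark_of(p,n)[:2]: print(n,c,round(r["conf"],2),np.round(r["xy"],1),np.round(onz(p,r["xy"],z)[:2],4))
save(ps["top"],"a.png",(230,160,290,215),8)
E
```

```text
[0.4918 0.3228 0.1761] [-7.000e-03  3.139e+00  3.000e-03] [ 0.86  0.43 -0.24  0.   -0.9  -2.42]
steel_collar top 0.35 [263.8 250.3] 976 [46 49 53] [0.4458 0.0233]
steel_collar side 0.89 [183.8 174.7] 306 [45 41 39] [0.5023 0.3475]
steel_collar side 0.62 [235. 250.] 1212 [49 52 55] [0.4486 0.0245]
dish_collar top 0.87 [192.2 208.6] 409 [84 79 76] [0.5555 0.2157]
dish_collar top 0.65 [258.  186.9] 1104 [32 29 27] [0.6158 0.0406]
dish_collar side 0.8 [227.9 190.1] 408 [96 89 82] [0.5548 0.2108]
stand top 0.9 [258.3 186.4] 1138 [33 30 28] [0.618 0.04 ]
stand side 0.76 [289.3 216.6] 1025 [37 33 29] [0.6167 0.0373]
stand side 0.59 [271.9 164.1] 815 [67 62 57] [0.7195 0.2373]
seat_steel top 0.72 [256.3 187.9] [0.6127 0.045 ]
seat_wood top 0.64 [259.7 185.4] [0.6176 0.0354]
seat_dish top 0.82 [260.7 181.3] [0.6263 0.0323]
seat_carrier top 0.74 [259.6 186.1] [0.6124 0.0345]
seat_steel side 0.79 [288.8 215.5] [0.6105 0.0315]
seat_wood side 0.57 [287.9 206.1] [0.6161 0.0415]
seat_dish side 0.71 [285.9 201.7] [0.6078 0.0387]
seat_carrier side 0.71 [291.6 194. ] [0.6245 0.0379]
```

View pics/a.png

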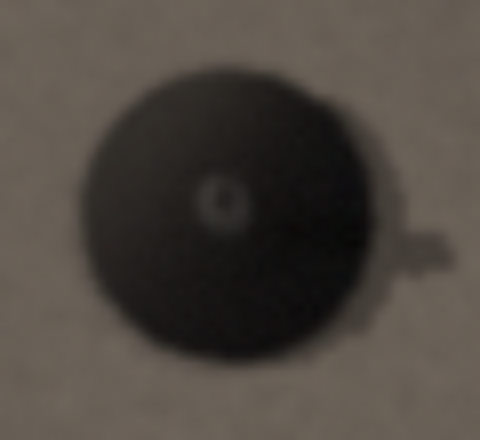

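The post ring shows at crop (223,202), i.e. full (257.9,185.3), and the disc centre at about (258.5,186.5). I'm going down on the steel collar.

Emit:
apply_moves(motion=[0.087,-0.0105,0.025,0.02,0,0,0,0.087,0,0,0.03,0,0,0,0.087,0,0,0.03,0,0,0,0.087,0,0,0.022,0,0,0,0.087,0,0,0,0,0,0,0.087,0,0,0,0,0,0,0.055,0,0,0,0,0,0,0.055,0,0,0,0,0,0], squeeze=30)

```text
time_s: 5.6
tcp_pos: [0.5008, 0.3419, 0.0759]
orientation: [0.0, 3.141, 0.001]
wrist_force: [-0.1, -0.5, 0.9]
grip_width: 0.0798
grasp_force: 0.0
```

Emit:
apply_moves(motion=[0.05,0,0,0,0,0,0,0.05,0,0,0,0,0,0,0.05,0,0,0,0,0,0,0.05,0,0,0,0,0,0])

```text
time_s: 5.93
tcp_pos: [0.501, 0.3424, 0.076]
orientation: [-0.0, 3.14, 0.003]
wrist_force: [-0.9, 1.2, 1.1]
grip_width: 0.0593
grasp_force: 30.0
```

Emit:
apply_moves(motion=[0.05,0,0,-0.02,0,0,0,0.05,0,0,-0.03,0,0,0,0.05,0,0,-0.03,0,0,0,0.05,0,0,-0.02,0,0,0,0.05,-0.005,-0.015,0,0,0,0,0.05,-0.01,-0.028,0,0,0,0,0.05,-0.012,-0.033,0,0,0,0,0.05,-0.012,-0.033,0,0,0,0])

```text
time_s: 6.6
tcp_pos: [0.5383, 0.2304, 0.1735]
orientation: [0.001, -3.137, 0.004]
wrist_force: [1.2, -0.0, -4.0]
grip_width: 0.0592
grasp_force: 30.0
```

Emit:
apply_moves(motion=[0.05,-0.012,-0.033,0,0,0,0,0.05,-0.012,-0.033,0,0,0,0,0.05,-0.012,-0.033,0,0,0,0,0.05,-0.012,-0.033,0,0,0,0,0.05,-0.012,-0.033,0,0,0,0,0.05,-0.01,-0.022,0,0,0,0,0.05,-0.004,-0.008,0,0,0,0,0.05,0,0,0,0,0,0])

```text
time_s: 7.27
tcp_pos: [0.6128, 0.0346, 0.1732]
orientation: [-0.007, -3.137, 0.002]
wrist_force: [0.9, 1.6, -2.8]
grip_width: 0.0592
grasp_force: 30.0
```

```bash
python3 - <<'E'
from h import *
s=ctrl.sense();t=np.array(s["tcp_pos"]);print(np.round(t,4),np.round(s["orientation"],3),np.round(s["wrist_force"],1),s["grip_width"])
ps=find(["steel_collar","stand"],zoff=t[2]-.076)
for c,p in ps.items():
    print(c,"collar expected px",np.round(proj(p,[t[0],t[1],t[2]-.066]),1))
p=ps["side"];save(p,"s1.png",(230,150,350,250),6)
E
```

```text
[0.6128 0.0346 0.1732] [-7.000e-03 -3.137e+00  2.000e-03] [ 0.9  1.6 -2.8] 0.05916151074898718
steel_collar side 0.62 [285.9 184.7] 325 [33 31 28] [0.6072 0.0375]
stand top 0.78 [258.  199.6] 201 [22 20 19] [0.5759 0.0372]
stand side 0.75 [289.4 216.1] 967 [33 30 27] [ 0.5487 -0.0455]
top collar expected px [259.1 184.5]
side collar expected px [288.5 184.4]
```

View pics/s1.png

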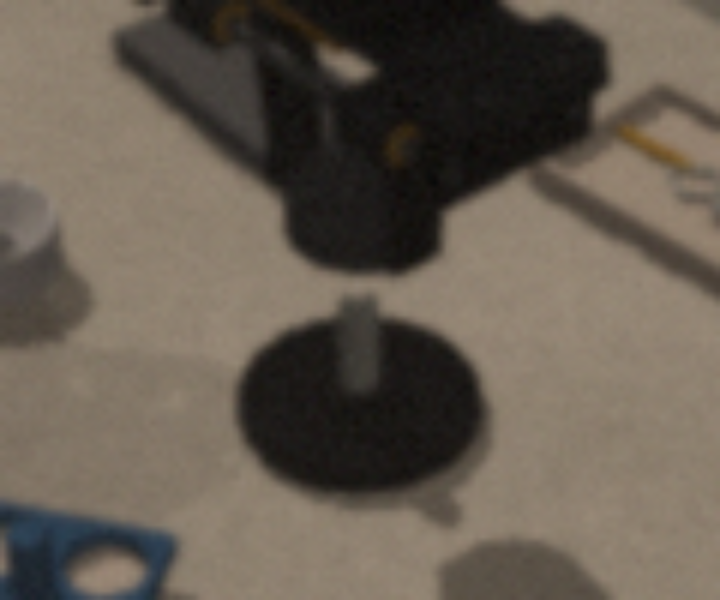

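The crop shows the held collar spanning columns 286–441 (bottom row 272), and the disc spanning 238–485 (bottom row 491). The post is at column ~360 with its top at row ~293. I'm fitting collar against stand in this one camera.

```bash
cat >> h.py <<'E'
from scipy.optimize import least_squares
def cyl(x,y,z0,z1,r):
    a=np.linspace(0,2*np.pi,180); return np.array([[x+r*np.cos(t),y+r*np.sin(t),z] for z in(z0,z1) for t in a])
def ext(p,x,y,z0,z1,r):
    q=(cyl(x,y,z0,z1,r)@np.array(p["R"]).T+p["t"])@np.array(p["mtx"]).T; q=q[:,:2]/q[:,2:]
    return np.array([q[:,0].min(),q[:,0].max(),q[:,1].min(),q[:,1].max()])
def fit(p,obs,z0,z1,r,x0=(.6,.04)):   # obs: left,right,top,bottom px or nan
    o=np.array(obs,float);k=~np.isnan(o)
    s=least_squares(lambda v:(ext(p,v[0],v[1],z0,z1,r)-o)[k],x0); return s.x,s.fun
E
python3 - <<'E'
from h import *
p=optics.read_camera("side");t=np.array(ctrl.sense()["tcp_pos"]);print(t)
cv=lambda l,r,tp,b:[230+l/6-.4,230+r/6-.4,150+tp/6-.4,150+b/6-.4]
n=np.nan
print("disc",fit(p,cv(238,485,n,491),0,.01,.05))
print("disc top",fit(p,cv(238,485,318,n),0,.01,.05))
print("collar",fit(p,cv(286,441,n,272),t[2]-.076,t[2]-.056,.03))
print("postcol",[np.round(proj(p,[.6175,.0385,z]),1) for z in(.016,.063)])
E
```

```text
[0.61316034 0.03875057 0.17518043]
disc (array([0.61968081, 0.03884006]), array([-0.05913783,  0.05880149, -0.00564773]))
disc top (array([0.61563726, 0.03397169]), array([-0.14872229,  0.1478412 , -0.01629387]))
collar (array([0.61690384, 0.03377544]), array([-0.38939162,  0.387894  , -0.02675609]))
postcol [array([289.2, 212.8]), array([289.1, 197.7])]
```

Emit:
apply_moves(motion=[0.05,-0.003,0,0.015,0,0,0,0.05,0,0,0.015,0,0,0,0.05,0,0,0,0,0,0,0.05,0,0,0,0,0,0,0.05,0,0,0,0,0,0])

```text
time_s: 8.03
tcp_pos: [0.617, 0.0382, 0.146]
orientation: [-0.001, 3.14, -0.0]
wrist_force: [-0.3, 0.3, -2.8]
grip_width: 0.0595
grasp_force: 30.0
```

```bash
python3 - <<'E'
from h import *
n=np.nan
print(np.round(ctrl.sense()["tcp_pos"],4));p=optics.read_camera("side");t=np.array(ctrl.sense()["tcp_pos"]);print(np.round(t,4))
for nm,z0,z1,r in(("stand",0,.01,.05),("steel_collar",t[2]-.076,t[2]-.056,.03)):
  for s in silhouettes(p,nm)[:2]:
    ys,xs=np.nonzero(s["pixels"]); o=[xs.min()-.5,xs.max()+.5,n,ys.max()+.5]
    print(nm,s["conf"],o,fit(p,o,z0,z1,r))
save(p,"s2.png",(240,150,340,250),6)
E
```

```text
[0.617  0.0382 0.146 ]
[0.6171 0.0381 0.1464]
stand 0.6 [np.float64(268.5), np.float64(309.5), nan, np.float64(231.5)] (array([0.61797202, 0.04000259]), array([-0.14309369,  0.14227988, -0.01366475]))
stand 0.25 [np.float64(249.5), np.float64(290.5), nan, np.float64(177.5)] (array([0.71163748, 0.23573617]), array([ 2.46859042, -2.47346564,  0.23759469]))
steel_collar 0.71 [np.float64(277.5), np.float64(294.5), nan, np.float64(203.5)] (array([0.61290025, 0.04417524]), array([-4.51110273,  4.49771155, -0.29693234]))
```

View pics/s2.png

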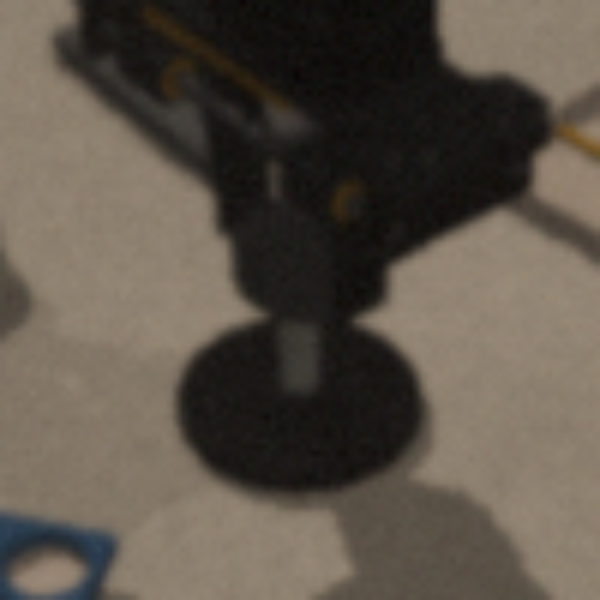

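The crop shows the collar's left edge at column 233 and its bottom at row ~318. Its right side is hidden by the near finger. The post is at columns 278–322 and the disc at 178–422. I'm refitting with the left and bottom edges only.

```bash
python3 - <<'E'
from h import *
n=np.nan
p=optics.read_camera("side");t=np.array(ctrl.sense()["tcp_pos"])
cv=lambda l,r,tp,b:[240+l/6-.4,240+r/6-.4,150+tp/6-.4,150+b/6-.4]
print("collar",fit(p,cv(233,n,n,318),t[2]-.076,t[2]-.056,.03)[0])
print("disc",fit(p,cv(178,422,n,491),0,.01,.05)[0],fit(p,cv(178,n,n,491),0,.01,.05)[0])
print(ext(p,t[0],t[1],t[2]-.076,t[2]-.056,.03),ext(p,.6175,.0385,0,.01,.05),cv(178,422,n,491))
for z in(.02,.055): print(proj(p,[.6175,.0385,z]), (300/6+240-.4))
E
```

```text
collar [0.6239799  0.03790416]
disc [0.61926626 0.03929056] [0.61977931 0.03873301]
[276.06103193 302.11998818 180.91834069 203.88305944] [268.58174215 309.90950848 201.38339705 231.91435081] [269.2666666666667, 309.93333333333334, nan, 231.4333333333333]
[289.20222233 211.53200369] 289.6
[289.14655862 200.35680149] 289.6
```

Emit:
apply_moves(motion=[0.05,0.004,0,0,0,0,0,0.05,0,0,0,0,0,0,0.05,0,0,0.004,0,0,0,0.05,0,0,0.004,0,0,0,0.05,0,0,0.004,0,0,0,0.05,0,0,0,0,0,0])

```text
time_s: 8.73
tcp_pos: [0.6123, 0.0376, 0.132]
orientation: [-0.001, -3.14, 0.0]
wrist_force: [1.1, 0.1, -4.0]
grip_width: 0.0592
grasp_force: 30.0
```

Emit:
apply_moves(motion=[0.05,0,0,0.003,0,0,0,0.05,0,0,0.003,0,0,0,0.05,0,0,0.003,0,0,0,0.05,0,0,0,0,0,0])

```text
time_s: 9.07
tcp_pos: [0.6124, 0.0377, 0.1234]
orientation: [-0.001, -3.141, 0.0]
wrist_force: [0.7, 0.1, -4.1]
grip_width: 0.0595
grasp_force: 30.0
```

```bash
python3 - <<'E'
from h import *
s=ctrl.sense();print(np.round(s["tcp_pos"],4),np.round(s["wrist_force"],1),np.round(s["moment"],2))
E
```

```text
[0.6124 0.0377 0.1234] [ 0.7  0.1 -4.1] [ 0.04 -0.13 -0.05]
```

Emit:
apply_moves(motion=[0.05,0,0,0.005,0,0,0,0.05,0,0,0.005,0,0,0,0.05,0,0,0.005,0,0,0,0.05,0,0,0.005,0,0,0,0.05,0,0,0.004,0,0,0,0.05,0,0,0.003,0,0,0,0.05,0,0,0,0,0,0])

```text
time_s: 9.65
tcp_pos: [0.6124, 0.0377, 0.0964]
orientation: [-0.0, -3.141, 0.0]
wrist_force: [0.5, -0.0, -4.5]
grip_width: 0.0595
grasp_force: 30.0
```

Emit:
apply_moves(motion=[0.05,0,0,0.002,0,0,0,0.05,0,0,0.001,0,0,0,0.05,0,0,0,0,0,0])

```text
time_s: 9.9
tcp_pos: [0.6124, 0.0377, 0.0941]
orientation: [-0.0, -3.141, 0.0]
wrist_force: [1.1, -0.6, -4.2]
grip_width: 0.0592
grasp_force: 30.0
```

Still carrying the weight, so I'm lowering another 1–2 mm.

Emit:
apply_moves(motion=[0.05,0,0,0.0012,0,0,0,0.05,0,0,0,0,0,0,0.05,0,0,0,0,0,0])

```text
time_s: 10.15
tcp_pos: [0.6125, 0.0376, 0.0931]
orientation: [-0.0, -3.142, 0.0]
wrist_force: [-0.0, 0.5, -3.8]
grip_width: 0.0594
grasp_force: 30.0
```

Emit:
apply_moves(motion=[0.05,0,0,0.0012,0,0,0,0.05,0,0,0,0,0,0,0.05,0,0,0,0,0,0])

```text
time_s: 10.4
tcp_pos: [0.6128, 0.0377, 0.0921]
orientation: [0.0, 3.141, 0.0]
wrist_force: [0.2, 0.5, -2.9]
grip_width: 0.059
grasp_force: 30.0
```

Emit:
apply_moves(motion=[0.05,0,0,0.001,0,0,0,0.05,0,0,0,0,0,0,0.05,0,0,0,0,0,0])

```text
time_s: 10.65
tcp_pos: [0.6128, 0.0377, 0.0919]
orientation: [-0.0, 3.141, 0.0]
wrist_force: [-3.1, 0.8, 5.3]
grip_width: 0.0591
grasp_force: 30.0
```

Emit:
apply_moves(motion=[0.066,0,0,0,0,0,0,0.072,0,0,0,0,0,0,0.075,0,0,0,0,0,0,0.08,0,0,0,0,0,0])

```text
time_s: 10.98
tcp_pos: [0.6128, 0.0377, 0.0906]
orientation: [0.0, 3.141, 0.0]
wrist_force: [-0.1, 0.5, -0.0]
grip_width: 0.0753
grasp_force: 0.0
```

Emit:
apply_moves(motion=[0.087,0,0,-0.02,0,0,0,0.087,0,0,-0.03,0,0,0,0.087,0,0,-0.03,0,0,0,0.087,0.01,0.007,-0.02,0,0,0,0.087,0.028,0.02,0,0,0,0,0.087,0.028,0.02,0,0,0,0,0.087,0.028,0.02,0,0,0,0,0.087,0.028,0.02,0,0,0,0])

```text
time_s: 11.65
tcp_pos: [0.4894, 0.1252, 0.1908]
orientation: [0.002, 3.141, 0.001]
wrist_force: [0.4, 1.0, 0.9]
grip_width: 0.0869
grasp_force: 0.0
```

Emit:
apply_moves(motion=[0.087,0.028,0.02,0,0,0,0,0.087,0.028,0.02,0,0,0,0,0.087,0.028,0.02,0,0,0,0,0.087,0.014,0.011,0,0,0,0,0.087,0,0,0,0,0,0,0.087,0,0,0,0,0,0])

```text
time_s: 12.15
tcp_pos: [0.3923, 0.1964, 0.1911]
orientation: [-0.004, 3.141, 0.001]
wrist_force: [0.1, 0.0, -0.2]
grip_width: 0.0872
grasp_force: 0.0
```

```bash
python3 - <<'E'
from h import *
s=ctrl.sense();print(np.round(s["tcp_pos"],4))
ps=find(["wood_collar","dish_collar","steel_collar"])
n=np.nan
for c,p in ps.items():
    for nm,h,r in(("wood_collar",.02,.025),("dish_collar",.026,.03)):
        for q in silhouettes(p,nm)[:1]:
            ys,xs=np.nonzero(q["pixels"]); print(c,nm,fit(p,[xs.min()-.5,xs.max()+.5,ys.min()-.5,ys.max()+.5],0,h,r,(.5,.2)))
cv2.imwrite("pics/t3.png",np.hstack([cv2.resize(ps["top"]["image"][150:220,225:295,::-1],(390,390)),cv2.resize(ps["side"]["image"][165:245,250:330,::-1],(390,390))]))
E
```

```text
[0.3923 0.1964 0.1911]
wood_collar side 0.83 [175.6 221.3] 340 [57 38 27] [0.3928 0.1947]
dish_collar top 0.91 [192.1 208.8] 379 [85 79 77] [0.5551 0.2159]
dish_collar side 0.86 [227.8 189.7] 417 [98 90 83] [0.5555 0.2122]
steel_collar top 0.69 [258.4 186.3] 382 [38 36 35] [0.6177 0.0398]
steel_collar top 0.64 [263.9 250.5] 1003 [61 65 70] [0.4454 0.0231]
steel_collar side 0.7 [289.2 210.9] 377 [41 38 36] [0.6262 0.0491]
top dish_collar (array([0.5542134 , 0.21568735]), array([-0.67459754,  0.69149368,  0.06935688, -0.07176011]))
side wood_collar (array([0.39262314, 0.19461383]), array([-0.22274772,  0.22612546, -0.11027615,  0.09065684]))
side dish_collar (array([0.55484439, 0.21216868]), array([-0.10622309,  0.10665041, -0.71670269,  0.65300269]))
```

View pics/t3.png

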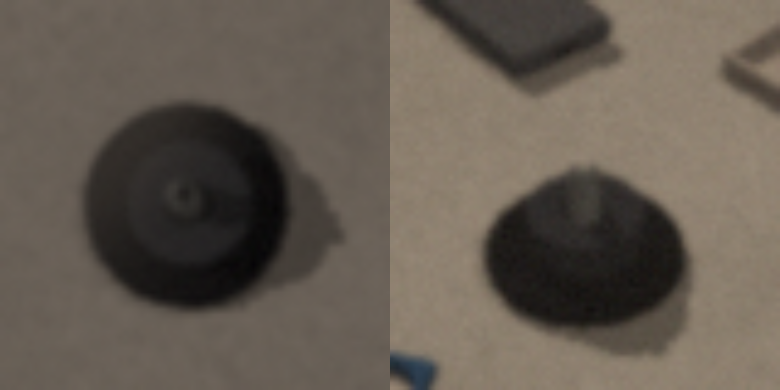

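Steel sits on the hub, centred on the post at left crop (185,195). I'm descending on the wood collar.

Emit:
apply_moves(motion=[0.087,0,0,0.02,0,0,0,0.087,0,0,0.035,0,0,0,0.087,0,0,0.035,0,0,0,0.087,0,0,0.024,0,0,0,0.087,0,0,0,0,0,0,0.045,0,0,0,0,0,0,0.045,0,0,0,0,0,0,0.045,0,0,0,0,0,0], squeeze=20)

```text
time_s: 13.42
tcp_pos: [0.3935, 0.1966, 0.0785]
orientation: [-0.0, 3.139, 0.004]
wrist_force: [-0.7, 0.1, 0.6]
grip_width: 0.0739
grasp_force: 0.0
```

Emit:
apply_moves(motion=[0.045,0,0,0,0,0,0,0.045,0,0,0,0,0,0,0.045,0,0,0,0,0,0,0.045,0,0,0,0,0,0,0.045,0,0,0,0,0,0])

```text
time_s: 13.83
tcp_pos: [0.3928, 0.196, 0.0774]
orientation: [-0.0, 3.141, 0.001]
wrist_force: [-1.3, -0.3, 5.7]
grip_width: 0.0485
grasp_force: 20.0
```

Emit:
apply_moves(motion=[0.045,0,0,-0.02,0,0,0,0.045,0,0,-0.03,0,0,0,0.045,0,0,-0.03,0,0,0,0.045,-0.01,-0.007,-0.015,0,0,0,0.045,-0.028,-0.02,0,0,0,0,0.045,-0.028,-0.02,0,0,0,0,0.045,-0.028,-0.02,0,0,0,0,0.045,-0.028,-0.02,0,0,0,0])

```text
time_s: 14.5
tcp_pos: [0.5155, 0.1077, 0.172]
orientation: [-0.0, 3.142, 0.0]
wrist_force: [0.2, 1.7, 0.2]
grip_width: 0.0486
grasp_force: 20.0
```

Emit:
apply_moves(motion=[0.045,-0.028,-0.02,0,0,0,0,0.045,-0.028,-0.02,0,0,0,0,0.045,-0.028,-0.02,0,0,0,0,0.045,-0.017,-0.011,0,0,0,0,0.045,0,0,0.005,0,0,0,0.045,0,0,0,0,0,0,0.045,0,0,0,0,0,0])

```text
time_s: 15.08
tcp_pos: [0.6144, 0.0376, 0.1658]
orientation: [-0.001, -3.139, 0.001]
wrist_force: [-0.9, -0.1, 0.5]
grip_width: 0.0485
grasp_force: 20.0
```

```bash
python3 - <<'E'
from h import *
p=optics.read_camera("side");t=np.array(ctrl.sense()["tcp_pos"]);print(np.round(t,4))
n=np.nan
z0=t[2]-.0774
print("exp collar",ext(p,t[0],t[1],z0,z0+.02,.025),"steel exp",ext(p,.6172,.0385,0.016,.036,.03),"disc exp",ext(p,.6172,.0385,0,.01,.05))
for s in silhouettes(p,"wood_collar")[:3]:
    ys,xs=np.nonzero(s["pixels"]); print(s["conf"],xs.min()-.5,xs.max()+.5,ys.min()-.5,ys.max()+.5)
save(p,"s4.png",(240,150,340,250),6)
E
```

```text
[0.6145 0.038  0.1664]
exp collar [277.18352736 299.1800205  176.15581142 196.53619542] steel exp [276.49893679 301.68260042 198.51427687 221.22012652] disc exp [268.48374449 309.81637181 201.43280684 231.97080618]
```

View pics/s4.png

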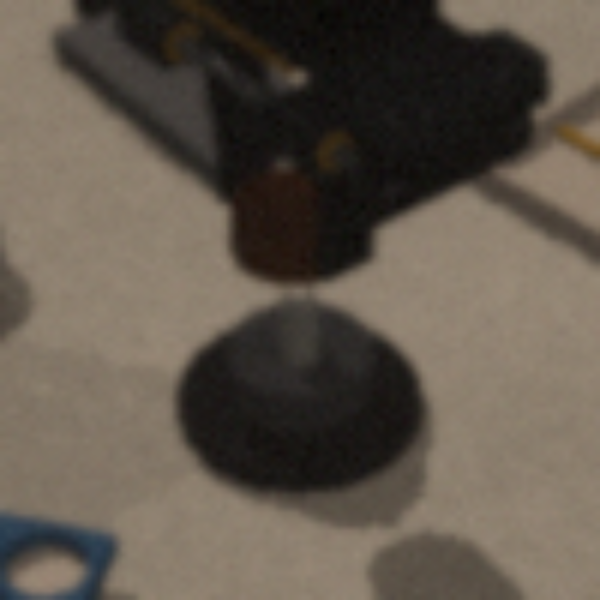

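The wood collar's left edge is at crop 231 and its bottom at 281, with the post axis at column ~300 and the disc's left edge at 178. The collar is about 2 mm left of the axis. I'm correcting by +3.5 mm in x and +1 mm in y, then lowering.

Emit:
apply_moves(motion=[0.045,-0.0035,0.001,0.01,0,0,0,0.045,0,0,0.01,0,0,0,0.045,0,0,0.004,0,0,0,0.045,0,0,0.003,0,0,0,0.045,0,0,0.003,0,0,0,0.045,0,0,0,0,0,0,0.045,0,0,0,0,0,0])

```text
time_s: 15.77
tcp_pos: [0.6191, 0.0386, 0.1367]
orientation: [-0.0, -3.141, 0.0]
wrist_force: [-0.1, 0.0, 0.2]
grip_width: 0.0485
grasp_force: 20.0
```

Emit:
apply_moves(motion=[0.045,0,0,0.003,0,0,0,0.045,0,0,0.003,0,0,0,0.045,0,0,0.002,0,0,0,0.045,0,0,0,0,0,0])

```text
time_s: 16.1
tcp_pos: [0.6188, 0.0386, 0.1283]
orientation: [-0.001, -3.141, 0.0]
wrist_force: [0.0, 0.7, -0.4]
grip_width: 0.0488
grasp_force: 20.0
```

Emit:
apply_moves(motion=[0.045,0,0,0.004,0,0,0,0.045,0,0,0.004,0,0,0,0.045,0,0,0.003,0,0,0,0.045,0,0,0.002,0,0,0,0.045,0,0,0,0,0,0,0.045,0,0,0,0,0,0])

```text
time_s: 16.6
tcp_pos: [0.6191, 0.0386, 0.1157]
orientation: [-0.0, -3.141, 0.0]
wrist_force: [0.3, -0.4, -0.4]
grip_width: 0.0491
grasp_force: 20.0
```

Emit:
apply_moves(motion=[0.045,0,0,0.001,0,0,0,0.045,0,0,0.0006,0,0,0,0.045,0,0,0,0,0,0,0.045,0,0,0,0,0,0])

```text
time_s: 16.93
tcp_pos: [0.6191, 0.0387, 0.1143]
orientation: [0.0, 3.141, 0.0]
wrist_force: [-0.1, 0.6, 0.1]
grip_width: 0.0489
grasp_force: 20.0
```

Emit:
apply_moves(motion=[0.045,0,0,0.001,0,0,0,0.045,0,0,0,0,0,0,0.045,0,0,0,0,0,0])

```text
time_s: 17.18
tcp_pos: [0.6193, 0.0387, 0.1135]
orientation: [0.0, 3.141, 0.0]
wrist_force: [0.2, 0.2, 1.6]
grip_width: 0.0488
grasp_force: 20.0
```

Emit:
apply_moves(motion=[0.045,0,0,0.001,0,0,0,0.045,0,0,0,0,0,0,0.045,0,0,0,0,0,0])

```text
time_s: 17.43
tcp_pos: [0.6193, 0.0387, 0.1135]
orientation: [-0.0, 3.141, -0.0]
wrist_force: [-1.3, 0.3, 5.6]
grip_width: 0.0492
grasp_force: 20.0
```

Emit:
apply_moves(motion=[0.06,0,0,0,0,0,0,0.07,0,0,0,0,0,0,0.087,0,0,0,0,0,0,0.087,0,0,-0.01,0,0,0,0.087,0,0,-0.03,0,0,0,0.087,0,0,-0.035,0,0,0,0.087,0.005,0.012,-0.02,0,0,0,0.087,0.01,0.025,0,0,0,0])

```text
time_s: 18.1
tcp_pos: [0.6072, 0.0749, 0.2136]
orientation: [0.004, 3.13, 0.003]
wrist_force: [0.5, 0.4, 0.1]
grip_width: 0.086
grasp_force: 0.0
```

Emit:
apply_moves(motion=[0.087,0.011,0.03,0,0,0,0,0.087,0.011,0.03,0,0,0,0,0.087,0.011,0.03,0,0,0,0,0.087,0.011,0.03,0,0,0,0,0.087,0.006,0.02,0,0,0,0,0.087,0,0,0,0,0,0,0.087,0,0,0,0,0,0])

```text
time_s: 18.68
tcp_pos: [0.5538, 0.2167, 0.2078]
orientation: [-0.003, 3.141, 0.0]
wrist_force: [0.7, -0.8, -0.3]
grip_width: 0.0871
grasp_force: 0.0
```

```bash
python3 - <<'E'
from h import *
s=ctrl.sense();print(np.round(s["tcp_pos"],4))
ps=find(["dish_collar","wood_collar","carrier"],conf=.4)
E
```

```text
[0.5538 0.2167 0.2078]
dish_collar side 0.66 [227.5 189.3] 453 [99 91 84] [0.5558 0.214 ]
wood_collar top 0.76 [258.  184.5] 275 [49 32 23] [0.6224 0.0407]
wood_collar side 0.89 [290.5 203.7] 322 [54 36 26] [0.6462 0.0681]
carrier top 0.66 [263.8 250.1] 1016 [60 64 69] [0.4463 0.0233]
carrier side 0.76 [235.  249.9] 1149 [59 64 69] [0.4485 0.0243]
carrier side 0.62 [289.2 216.6] 542 [30 27 24] [0.6125 0.0325]
carrier side 0.44 [228. 190.] 457 [98 90 83] [0.5569 0.2139]
```

Emit:
apply_moves(motion=[0.087,-0.0012,-0.0025,0.02,0,0,0,0.087,0,0,0.035,0,0,0,0.087,0,0,0.035,0,0,0,0.087,0,0,0.03,0,0,0,0.087,0,0,0.01,0,0,0,0.087,0,0,0,0,0,0,0.055,0,0,0,0,0,0,0.055,0,0,0,0,0,0], squeeze=20)

```text
time_s: 19.75
tcp_pos: [0.5566, 0.2139, 0.0793]
orientation: [-0.0, 3.138, 0.003]
wrist_force: [0.0, -0.3, 1.1]
grip_width: 0.08
grasp_force: 0.0
```

Emit:
apply_moves(motion=[0.055,0,0,0,0,0,0,0.055,0,0,0,0,0,0,0.055,0,0,0,0,0,0,0.055,0,0,0,0,0,0])

```text
time_s: 20.08
tcp_pos: [0.5558, 0.2136, 0.0786]
orientation: [-0.0, 3.14, 0.002]
wrist_force: [0.2, 0.4, 4.4]
grip_width: 0.0601
grasp_force: 20.0
```

Emit:
apply_moves(motion=[0.055,0,0,-0.02,0,0,0,0.055,0,0,-0.03,0,0,0,0.055,0,0,-0.03,0,0,0,0.055,-0.004,-0.012,-0.015,0,0,0,0.055,-0.011,-0.032,0,0,0,0,0.055,-0.011,-0.032,0,0,0,0,0.055,-0.011,-0.032,0,0,0,0,0.055,-0.011,-0.032,0,0,0,0])

```text
time_s: 20.75
tcp_pos: [0.6032, 0.0719, 0.1724]
orientation: [0.001, -3.141, -0.0]
wrist_force: [1.2, 0.2, -1.5]
grip_width: 0.0599
grasp_force: 20.0
```

Emit:
apply_moves(motion=[0.055,-0.01,-0.026,0,0,0,0,0.055,-0.003,-0.009,0,0,0,0,0.055,0,0,0.005,0,0,0,0.055,0,0,0,0,0,0,0.055,0,0,0,0,0,0])

```text
time_s: 21.17
tcp_pos: [0.6156, 0.0389, 0.1666]
orientation: [0.001, -3.14, 0.0]
wrist_force: [-0.2, 0.1, 0.3]
grip_width: 0.0604
grasp_force: 20.0
```

```bash
python3 - <<'E'
from h import *
p=optics.read_camera("side");t=np.array(ctrl.sense()["tcp_pos"]);print(np.round(t,4))
z0=t[2]-.0786
print("exp collar",ext(p,t[0],t[1],z0,z0+.026,.03),"disc exp",ext(p,.6172,.0385,0,.01,.05))
save(p,"s5.png",(240,150,340,250),6)
E
```

```text
[0.6158 0.0393 0.1669]
exp collar [275.03602172 301.48948115 172.5443606  197.6627278 ] disc exp [268.48374449 309.81637181 201.43280684 231.97080618]
```

View pics/s5.png

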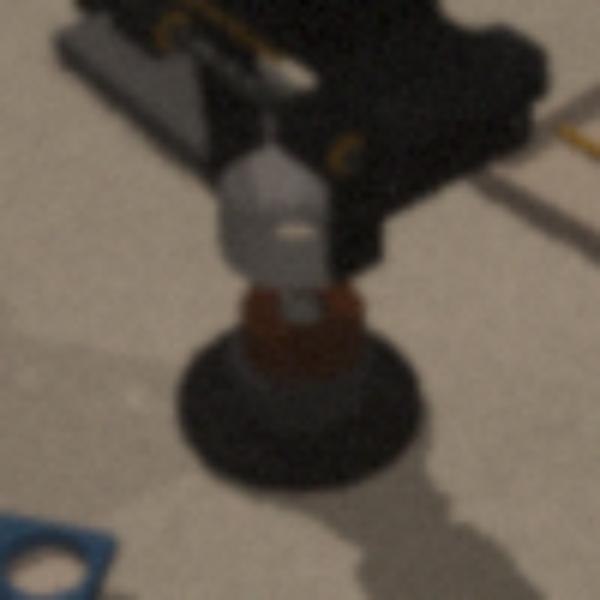

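Wood is seated at crop (305,330). The dish collar's left edge is at crop 218 and its bottom at ~287, so it needs about +2 mm in x.

Emit:
apply_moves(motion=[0.055,-0.002,0,0.01,0,0,0,0.055,0,0,0.01,0,0,0,0.055,0,0,0.003,0,0,0,0.055,0,0,0.002,0,0,0,0.055,0,0,0.002,0,0,0,0.055,0,0,0.002,0,0,0,0.055,0,0,0,0,0,0])

```text
time_s: 21.8
tcp_pos: [0.6182, 0.0382, 0.1379]
orientation: [-0.0, -3.141, 0.0]
wrist_force: [-0.3, 0.3, -1.6]
grip_width: 0.06
grasp_force: 20.0
```

Emit:
apply_moves(motion=[0.055,0,0,0.001,0,0,0,0.055,0,0,0.001,0,0,0,0.055,0,0,0,0,0,0,0.055,0,0,0,0,0,0])

```text
time_s: 22.13
tcp_pos: [0.6183, 0.0381, 0.1364]
orientation: [0.0, 3.141, 0.0]
wrist_force: [0.6, -0.7, -0.7]
grip_width: 0.0597
grasp_force: 20.0
```

Emit:
apply_moves(motion=[0.055,0,0,0.001,0,0,0,0.055,0,0,0,0,0,0,0.055,0,0,0,0,0,0])

```text
time_s: 22.38
tcp_pos: [0.6183, 0.0381, 0.1352]
orientation: [-0.0, -3.142, 0.0]
wrist_force: [0.2, -0.1, -0.8]
grip_width: 0.0601
grasp_force: 20.0
```

Emit:
apply_moves(motion=[0.055,0,0,0.001,0,0,0,0.055,0,0,0,0,0,0,0.055,0,0,0,0,0,0])

```text
time_s: 22.63
tcp_pos: [0.6184, 0.0382, 0.1346]
orientation: [0.0, 3.141, 0.0]
wrist_force: [0.0, 0.4, 1.5]
grip_width: 0.0598
grasp_force: 20.0
```

Emit:
apply_moves(motion=[0.055,0,0,0.0008,0,0,0,0.055,0,0,0,0,0,0,0.055,0,0,0,0,0,0])

```text
time_s: 22.88
tcp_pos: [0.6185, 0.0382, 0.1346]
orientation: [-0.0, 3.141, -0.0]
wrist_force: [-2.7, -0.4, 4.0]
grip_width: 0.06
grasp_force: 20.0
```

Emit:
apply_moves(motion=[0.07,0,0,0,0,0,0,0.08,0,0,0,0,0,0,0.087,0,0,0,0,0,0,0.087,0,0,-0.01,0,0,0,0.087,0,0,-0.03,0,0,0,0.087,0,0,-0.03,0,0,0,0.087,0.02,-0.002,-0.01,0,0,0,0.087,0.03,-0.003,0,0,0,0])

```text
time_s: 23.55
tcp_pos: [0.5715, 0.0339, 0.2174]
orientation: [-0.001, 3.132, 0.003]
wrist_force: [0.2, 1.0, 0.7]
grip_width: 0.0866
grasp_force: 0.0
```

```bash
python3 - <<'E'
from h import *
s=ctrl.sense();print(np.round(s["tcp_pos"],4))
for c in("top","side"):
    p=optics.read_camera(c)
    r=silhouettes(p,"carrier")[0]; m=r["pixels"].astype(np.uint8)
    cs,_=cv2.findContours(m,cv2.RETR_EXTERNAL,cv2.CHAIN_APPROX_NONE); k=max(cs,key=cv2.contourArea)[:,0,:].astype(float)
    W=np.array([onz(p,q,.018)[:2]*1000 for q in k],np.float32)
    rc=cv2.minAreaRect(W); print(c,r["conf"],rc)
    for q in landmark_of(p,"carrier")[:1]: print(q["conf"],onz(p,q["xy"],0)[:2])
    for w in range(4):
        for q in landmark_of(p,f"well{w}")[:4]: print(w,round(q["conf"],2),np.round(onz(p,q["xy"],.013)[:2],4))
E
```

```text
[0.5715 0.0339 0.2174]
top 0.68 ((446.1585998535156, 22.785770416259766), (84.07540893554688, 84.04318237304688), 34.314239501953125)
0.84 [0.45718969 0.02630038]
0 0.84 [0.4553 0.0578]
0 0.76 [0.426 0.023]
0 0.75 [ 0.4452 -0.0022]
0 0.58 [0.4664 0.0173]
1 0.84 [0.4553 0.0578]
1 0.76 [0.426 0.023]
1 0.75 [ 0.4452 -0.0022]
1 0.58 [0.4664 0.0173]
2 0.84 [0.4553 0.0578]
2 0.76 [0.426 0.023]
2 0.75 [ 0.4452 -0.0022]
2 0.58 [0.4664 0.0173]
3 0.84 [0.4553 0.0578]
3 0.76 [0.426 0.023]
3 0.75 [ 0.4452 -0.0022]
3 0.58 [0.4664 0.0173]
side 0.58 ((445.7680969238281, 20.560588836669922), (93.25659942626953, 87.85789489746094), 35.80463790893555)
0.6 [0.44048476 0.01333908]
0 0.95 [ 0.4435 -0.0038]
0 0.78 [0.4765 0.0174]
0 0.73 [0.4119 0.0197]
0 0.61 [0.4478 0.0364]
1 0.95 [ 0.4435 -0.0038]
1 0.78 [0.4765 0.0174]
1 0.73 [0.4119 0.0197]
1 0.61 [0.4478 0.0364]
2 0.95 [ 0.4435 -0.0038]
2 0.78 [0.4765 0.0174]
2 0.73 [0.4119 0.0197]
2 0.61 [0.4478 0.0364]
3 0.95 [ 0.4435 -0.0038]
3 0.78 [0.4765 0.0174]
3 0.73 [0.4119 0.0197]
3 0.61 [0.4478 0.0364]
```

Emit:
apply_moves(motion=[0.05,0.035,-0.003,0,0,0,0,0.05,0.035,-0.003,0,0,0,0,0.05,0.035,-0.003,0,0,0,0,0.05,0.018,-0.002,0,0,0,-0.12,0.05,0,0,0,0,0,-0.12,0.05,0,0,0,0,0,-0.12,0.05,0,0,0,0,0,-0.12,0.05,0,0,0,0,0,-0.12])

```text
time_s: 24.92
tcp_pos: [0.4452, 0.0222, 0.2137]
orientation: [-0.937, 2.998, 0.0]
wrist_force: [0.2, -0.4, 0.7]
grip_width: 0.0512
grasp_force: 0.0
```

```bash
cat >> h.py <<'E'
from scipy.spatial.transform import Rotation as Ro
def to(x,y,z):
    s=ctrl.sense();R=Ro.from_rotvec(s["orientation"]).as_matrix();t=np.array(s["tcp_pos"])
    print("tcp",np.round(t,4),"xyaw",round(float(np.degrees(np.arctan2(R[1,0],R[0,0]))),1),"R",np.round(R[:2,:2],3).tolist())
    print("tool shift",np.round(R.T@(np.array([x,y,z])-t),4))
E
python3 - <<'E'
from h import *
to(.4463,.0228,.095)
p=optics.read_camera("top"); save(p,"c6.png",(225,215,305,285),7)
E
```

```text
tcp [0.4452 0.0222 0.2137] xyaw -145.3 R [[-0.822, -0.57], [-0.57, 0.822]]
tool shift [-1.100e-03 -1.000e-04  1.187e-01]
```

Emit:
apply_moves(motion=[0.05,-0.001,0,0.02,0,0,0,0.05,0,0,0.035,0,0,0,0.05,0,0,0.035,0,0,0,0.05,0,0,0.022,0,0,0,0.05,0,0,0.004,0,0,0,0.05,0,0,0,0,0,0,0.05,0,0,0,0,0,0])

```text
time_s: 25.55
tcp_pos: [0.447, 0.0231, 0.0983]
orientation: [-0.927, 3.0, -0.0]
wrist_force: [0.6, 0.2, -0.2]
grip_width: 0.0498
grasp_force: 0.0
```

Emit:
apply_moves(motion=[0.01,0,0,0,0,0,0,0.01,0,0,0,0,0,0,0.01,0,0,0,0,0,0,0.01,0,0,0,0,0,0,0.01,0,0,0,0,0,0,0.01,0,0,0,0,0,0,0.01,0,0,0,0,0,0,0.01,0,0,0,0,0,0], squeeze=30)

```text
time_s: 26.22
tcp_pos: [0.4462, 0.0228, 0.0976]
orientation: [-0.928, 3.001, -0.0]
wrist_force: [0.2, -0.6, 1.5]
grip_width: 0.0136
grasp_force: 30.0
```

Emit:
apply_moves(motion=[0.01,0,0,-0.02,0,0,0,0.01,0,0,-0.03,0,0,0,0.01,0,0,-0.03,0,0,0,0.01,0,0,-0.02,0,0,-0.09,0.01,0,0,0,0,0,-0.09,0.01,-0.01,-0.008,0,0,0,0,0.01,-0.02,-0.017,0,0,0,0,0.01,-0.022,-0.018,0,0,0,0])

```text
time_s: 26.88
tcp_pos: [0.5128, 0.0286, 0.1974]
orientation: [1.194, -2.905, -0.001]
wrist_force: [0.2, -0.4, -1.1]
grip_width: 0.0137
grasp_force: 30.0
```

Emit:
apply_moves(motion=[0.01,-0.022,-0.018,0,0,0,0,0.01,-0.022,-0.018,0,0,0,0,0.01,-0.022,-0.018,0,0,0,0,0.01,-0.012,-0.01,0,0,0,0,0.01,-0.002,-0.003,0,0,0,0,0.01,0,0,0,0,0,0,0.01,0,0,0,0,0,0])

```text
time_s: 27.47
tcp_pos: [0.616, 0.0371, 0.1964]
orientation: [1.192, -2.904, -0.001]
wrist_force: [0.3, -0.3, -1.0]
grip_width: 0.0138
grasp_force: 30.0
```

```bash
python3 - <<'E'
from h import *
to(.618,.038,.0976+.071+.012)
p=optics.read_camera("side"); save(p,"s6.png",(230,140,350,240),6)
E
```

```text
tcp [0.616  0.0371 0.1964] xyaw -135.4 R [[-0.711, -0.703], [-0.703, 0.711]]
tool shift [-0.0021 -0.0008  0.0158]
```

View pics/s6.png

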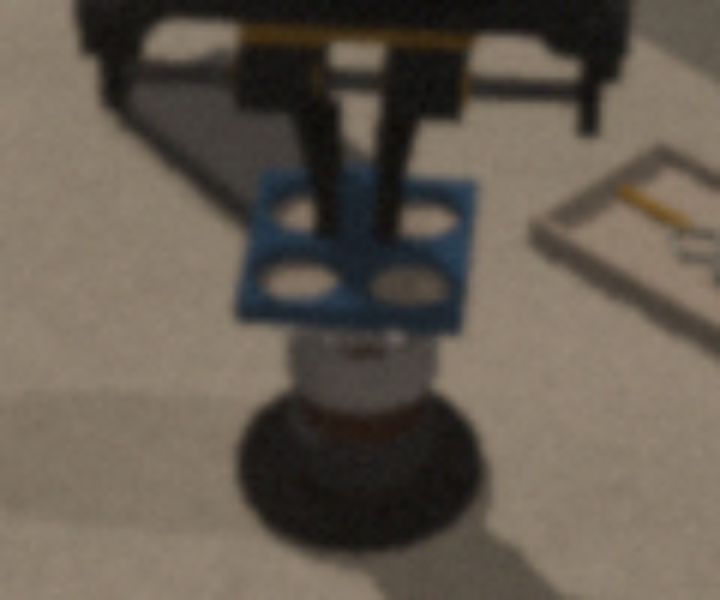

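The dish collar stands level on the wood at crop (362,370), and the carrier hangs level over it with its plate centre at (356,250). I'm lowering it into the dish.

Emit:
apply_moves(motion=[0.01,-0.002,-0.001,0.008,0,0,0,0.01,0,0,0.006,0,0,0,0.01,0,0,0.004,0,0,0,0.01,0,0,0.003,0,0,0,0.01,0,0,0.002,0,0,0,0.01,0,0,0.002,0,0,0,0.01,0,0,0,0,0,0,0.01,0,0,0,0,0,0])

```text
time_s: 28.18
tcp_pos: [0.6195, 0.0381, 0.1725]
orientation: [-1.194, 2.906, -0.0]
wrist_force: [0.3, -0.0, -1.6]
grip_width: 0.0137
grasp_force: 30.0
```

Emit:
apply_moves(motion=[0.01,0,0,0.0015,0,0,0,0.01,0,0,0,0,0,0,0.01,0,0,0,0,0,0])

```text
time_s: 28.43
tcp_pos: [0.6194, 0.038, 0.171]
orientation: [-1.194, 2.906, 0.0]
wrist_force: [0.3, 0.0, -1.6]
grip_width: 0.0136
grasp_force: 30.0
```

Emit:
apply_moves(motion=[0.01,0,0,0.001,0,0,0,0.01,0,0,0,0,0,0,0.01,0,0,0,0,0,0])

```text
time_s: 28.68
tcp_pos: [0.6194, 0.038, 0.1699]
orientation: [1.194, -2.906, 0.0]
wrist_force: [0.8, -0.1, -2.0]
grip_width: 0.0138
grasp_force: 30.0
```

Emit:
apply_moves(motion=[0.01,0,0,0.001,0,0,0,0.01,0,0,0,0,0,0,0.01,0,0,0,0,0,0])

```text
time_s: 28.93
tcp_pos: [0.6194, 0.0381, 0.1689]
orientation: [1.194, -2.906, -0.0]
wrist_force: [-0.5, 0.1, -1.5]
grip_width: 0.0137
grasp_force: 30.0
```

Emit:
apply_moves(motion=[0.01,0,0,0.0008,0,0,0,0.01,0,0,0,0,0,0,0.01,0,0,0,0,0,0])

```text
time_s: 29.18
tcp_pos: [0.6196, 0.0381, 0.1686]
orientation: [-1.194, 2.905, -0.0]
wrist_force: [-0.4, -0.1, 1.5]
grip_width: 0.0136
grasp_force: 30.0
```

Emit:
apply_moves(motion=[0.02,0,0,0,0,0,0,0.03,0,0,0,0,0,0,0.04,0,0,0,0,0,0,0.05,0,0,-0.02,0,0,0,0.05,0,0,-0.035,0,0,0,0.05,0,0,-0.02,0,0,0.12,0.05,0,0,0,0,0,0.12,0.05,0,0,0,0,0,0.12])

```text
time_s: 29.85
tcp_pos: [0.6202, 0.0383, 0.2453]
orientation: [-0.645, 3.07, 0.001]
wrist_force: [-0.6, 1.1, -0.2]
grip_width: 0.0491
grasp_force: 0.0
```

Emit:
apply_moves(motion=[0.05,0,-0.02,0,0,0,0.12,0.05,0,-0.03,0,0,0,0.12,0.05,0,-0.03,0,0,0,0.12,0.05,0,-0.03,0,0,0,0.067,0.05,0.02,-0.03,0,0,0,0,0.05,0.02,-0.03,0,0,0,0,0.05,0.015,-0.02,0,0,0,0,0.05,0,0,0,0,0,0])

```text
time_s: 30.52
tcp_pos: [0.5852, -0.1512, 0.2432]
orientation: [-0.018, -3.14, 0.0]
wrist_force: [-0.3, -0.4, -0.7]
grip_width: 0.0502
grasp_force: 0.0
```

```bash
python3 - <<'E'
from h import *
ps=find(["pellet0"],conf=.3)
for nm in("carrier","dish_collar","wood_collar","steel_collar"):
    for c,p in ps.items():
        for r in silhouettes(p,nm)[:1]: print(nm,c,round(r["conf"],2),np.round(r["xy"],1))
for c,p in ps.items():
    r=silhouettes(p,"carrier")[0]; m=r["pixels"].astype(np.uint8)
    cs,_=cv2.findContours(m,cv2.RETR_EXTERNAL,cv2.CHAIN_APPROX_NONE); k=max(cs,key=cv2.contourArea)[:,0,:].astype(float)
    W=np.array([onz(p,q,.09)[:2]*1000 for q in k],np.float32); print(c,cv2.minAreaRect(W))
    for q in landmark_of(p,"well0")[:4]: print(c,round(q["conf"],2),np.round(onz(p,q["xy"],.084)[:2],4))
to(.493,-.213,.2)
save(ps["side"],"s7.png",(230,140,350,240),6)
E
```

```text
pellet0 top 0.6 [351.6 233.3] 45 [64 22  4] [ 0.4935 -0.2125]
pellet0 top 0.57 [390.4 266.4] 97 [63 30 16] [ 0.4057 -0.3176]
pellet0 top 0.52 [345.9 261.3] 91 [64 30 16] [ 0.4184 -0.1974]
pellet0 top 0.49 [413.4 272.3] 86 [102  95  86] [ 0.3904 -0.3798]
pellet0 top 0.48 [371.3 230. ] 85 [63 28 14] [ 0.5031 -0.2654]
pellet0 top 0.47 [393.6 291.7] 75 [ 5 67 62] [ 0.3379 -0.3264]
pellet0 side 0.74 [322.3 306.1] 192 [75 37 24] [ 0.4932 -0.2133]
pellet0 side 0.69 [346.1 402.9] 259 [129 119 103] [ 0.3907 -0.3814]
pellet0 side 0.64 [327.1 370.4] 250 [73 31 15] [ 0.4063 -0.3195]
pellet0 side 0.58 [374.7 378.2] 248 [16 80 72] [ 0.4594 -0.3813]
pellet0 side 0.57 [300.4 397.7] 290 [20 83 74] [ 0.3383 -0.3275]
pellet0 side 0.51 [288.1 321.4] 207 [75 36 21] [ 0.4186 -0.1983]
pellet0 side 0.49 [345.5 321.1] 196 [71 32 18] [ 0.5034 -0.2671]
carrier side 0.72 [289.5 192. ]
dish_collar side 0.39 [287.4 205.5]
wood_collar side 0.47 [289.1 209.2]
steel_collar side 0.7 [287.7 217. ]Traceback (most recent call last):
  File "<stdin>", line 7, in <module>
IndexError: list index out of range
```

Pellet C has been knocked from (0.4975,-0.2925) to (0.5032,-0.2665); the others are where they were. I'm picking pellet B first, with a narrow opening.

Emit:
apply_moves(motion=[0.042,0.03,-0.02,0.02,0,0,0,0.042,0.03,-0.02,0.02,0,0,0,0.042,0.03,-0.02,0.03,0,0,0,0.042,0.002,-0.002,0.03,0,0,0,0.042,0,0,0,0,0,0,0.042,0,0,0,0,0,0])

```text
time_s: 31.67
tcp_pos: [0.4988, -0.2073, 0.1461]
orientation: [-0.011, -3.139, 0.001]
wrist_force: [0.7, -0.4, 0.1]
grip_width: 0.0418
grasp_force: 0.0
```

```bash
python3 - <<'E'
from h import *
to(.4933,-.213,.081)
E
```

```text
tcp [ 0.4988 -0.2073  0.1461] xyaw 179.6 R [[-1.0, 0.007], [0.007, 1.0]]
tool shift [ 0.0053 -0.0057  0.0651]
```

Emit:
apply_moves(motion=[0.042,0.0055,-0.0057,0.01,0,0,0,0.042,0,0,0.025,0,0,0,0.042,0,0,0.025,0,0,0,0.042,0,0,0.004,0,0,0,0.042,0,0,0,0,0,0,0.042,0,0,0,0,0,0,0.02,0,0,0,0,0,0,0.02,0,0,0,0,0,0], squeeze=12)

```text
time_s: 32.33
tcp_pos: [0.4947, -0.2127, 0.0843]
orientation: [0.01, 3.138, -0.001]
wrist_force: [0.2, 0.3, -0.6]
grip_width: 0.035
grasp_force: 0.0
```

Emit:
apply_moves(motion=[0.02,0,0,0,0,0,0,0.02,0,0,0,0,0,0,0.02,0,0,0,0,0,0,0.02,0,0,0,0,0,0])

```text
time_s: 32.67
tcp_pos: [0.494, -0.2127, 0.0835]
orientation: [0.011, 3.14, -0.001]
wrist_force: [-0.6, 2.2, 6.2]
grip_width: 0.025
grasp_force: 12.0
```

Emit:
apply_moves(motion=[0.02,0,0,-0.02,0,0,0,0.02,0,0,-0.035,0,0,0,0.02,0,0,-0.035,0,0,0,0.02,0,0,-0.035,0,0,0,0.02,-0.01,0.016,-0.012,0,0,0,0.02,-0.0195,0.0315,0,0,0,0,0.02,-0.0195,0.0315,0,0,0,0,0.02,-0.0195,0.0315,0,0,0,0])

```text
time_s: 33.33
tcp_pos: [0.5629, -0.1018, 0.22]
orientation: [0.014, 3.141, 0.001]
wrist_force: [1.0, -0.6, -0.2]
grip_width: 0.0255
grasp_force: 12.0
```

Emit:
apply_moves(motion=[0.02,-0.0195,0.0315,0,0,0,0,0.02,-0.0195,0.0315,0,0,0,0,0.02,-0.0195,0.0315,0,0,0,0,0.02,-0.0195,0.0315,0,0,0,0,0.02,-0.008,0.013,0,0,0,0,0.02,0,0,0,0,0,0,0.02,0,0,0,0,0,0])

```text
time_s: 33.92
tcp_pos: [0.6494, 0.0362, 0.2186]
orientation: [-0.01, -3.14, 0.0]
wrist_force: [0.0, -0.4, 0.6]
grip_width: 0.0255
grasp_force: 12.0
```

```bash
python3 - <<'E'
from h import *
to(.6495,.0383,.1715)
p=optics.read_camera("side"); save(p,"s7.png",(230,130,350,230),6)
for q in landmark_of(p,"well0")[:4]: print(round(q["conf"],2),q["xy"],np.round(onz(p,q["xy"],.084)[:2],4))
for q in silhouettes(p,"pellet0")[:7]: print(round(q["conf"],2),q["xy"])
E
```

```text
tcp [0.6494 0.0362 0.2186] xyaw 179.6 R [[-1.0, 0.006], [0.006, 1.0]]
tool shift [-0.0002  0.0021  0.0471]
0.91 [286.3, 188.7] [0.6173 0.0485]
0.86 [280.2, 194.2] [0.5937 0.0418]
0.78 [300.2, 193.1] [0.6314 0.0154]
0.65 [296.4, 185.1] [0.6441 0.0438]
0.78 [347.2, 401.4]
0.78 [376.2, 379.6]
0.77 [285.8, 321.4]
0.63 [345.2, 321.9]
0.61 [298.2, 164.6]
0.47 [325.3, 366.9]
0.35 [289.6, 220.6]
```

View pics/s7.png

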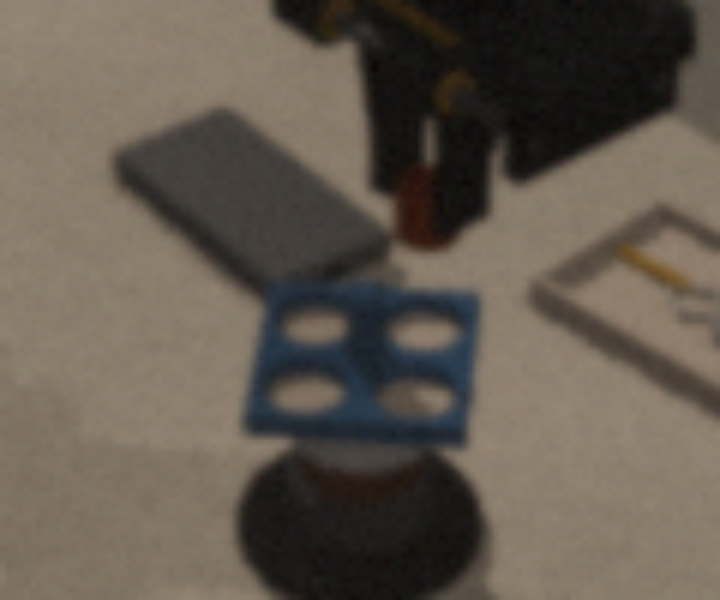

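The carrier sits level, its plate centred at crop (365,362). The wells are at +x (424,328), +y (315,325), −x (307,390) and −y (415,397), and the held pellet's left edge is at 393 with its bottom at 250.

```bash
python3 - <<'E'
from h import *
p=optics.read_camera("side");t=np.array(ctrl.sense()["tcp_pos"]);print(np.round(t,4))
for n,(a,b) in dict(px=(424,328),py=(315,325),mx=(307,390),my=(415,397)).items():
    print(n,np.round(onz(p,(230+a/6-.4,130+b/6-.4),.092)[:2],4))
z=t[2]-.0835
print("pellet exp crop",(ext(p,t[0],t[1],z,z+.024,.013)-[230,230,130,130])*6+2.4)
print("disc exp at .6185,.038 crop",(ext(p,.6185,.038,0,.01,.05)-[230,230,130,130])*6+2.4,"obs 238 485")
E
```

```text
[0.649  0.0344 0.2196]
px [0.6463 0.0326]
py [0.6152 0.0612]
mx [0.5877 0.0321]
my [0.6162 0.0027]
pellet exp crop [393.33120802 463.71023234 157.78357347 250.7293593 ]
disc exp at .6185,.038 crop [236.60693236 484.54578273 430.30186151 613.43532591] obs 238 485
```

Emit:
apply_moves(motion=[0.02,0,0.003,0.015,0,0,0,0.02,0,0,0.015,0,0,0,0.02,0,0,0.005,0,0,0,0.02,0,0,0,0,0,0,0.02,0,0,0,0,0,0,0.02,0,0,0,0,0,0])

```text
time_s: 34.62
tcp_pos: [0.6502, 0.0383, 0.1856]
orientation: [0.012, 3.14, 0.0]
wrist_force: [-0.6, -0.1, 0.1]
grip_width: 0.0257
grasp_force: 12.0
```

```bash
python3 - <<'E'
from h import *
to(.6495,.0383,.1685)
E
```

```text
tcp [0.6502 0.0383 0.1856] xyaw 179.6 R [[-1.0, 0.007], [0.007, 1.0]]
tool shift [ 0.0007 -0.      0.0171]
```

Emit:
apply_moves(motion=[0.02,0.0007,0,0.005,0,0,0,0.02,0,0,0.005,0,0,0,0.02,0,0,0.003,0,0,0,0.02,0,0,0.002,0,0,0,0.02,0,0,0,0,0,0])

```text
time_s: 35.03
tcp_pos: [0.6487, 0.0386, 0.1687]
orientation: [-0.011, -3.14, 0.001]
wrist_force: [0.3, 0.0, 0.1]
grip_width: 0.0251
grasp_force: 12.0
```

Emit:
apply_moves(motion=[0.02,0,0,0.001,0,0,0,0.02,0,0,0.001,0,0,0,0.02,0,0,0,0,0,0,0.02,0,0,0,0,0,0])

```text
time_s: 35.37
tcp_pos: [0.6491, 0.0387, 0.1676]
orientation: [0.011, 3.141, 0.0]
wrist_force: [-0.8, -0.5, 0.6]
grip_width: 0.0249
grasp_force: 12.0
```

Emit:
apply_moves(motion=[0.03,0,0,0,0,0,0,0.036,0,0,0,0,0,0,0.042,0,0,0,0,0,0,0.042,0,0,-0.015,0,0,0,0.042,0,0,-0.03,0,0,0,0.042,0.008,-0.017,-0.005,0,0,0,0.042,0.016,-0.034,0,0,0,0,0.042,0.016,-0.034,0,0,0,0])

```text
time_s: 36.03
tcp_pos: [0.6084, -0.0461, 0.2184]
orientation: [0.008, 3.139, 0.001]
wrist_force: [-0.5, -0.7, -0.1]
grip_width: 0.0419
grasp_force: 0.0
```

Emit:
apply_moves(motion=[0.042,0.016,-0.034,0,0,0,0,0.042,0.016,-0.034,0,0,0,0,0.042,0.016,-0.034,0,0,0,0,0.042,0.016,-0.034,0,0,0,0,0.042,0.016,-0.034,0.02,0,0,0,0.042,0.016,-0.034,0.03,0,0,0,0.042,0.009,-0.016,0.02,0,0,0,0.042,0,0,0,0,0,0])

```text
time_s: 36.7
tcp_pos: [0.4995, -0.2621, 0.1478]
orientation: [-0.021, -3.133, -0.005]
wrist_force: [-0.3, 0.0, -0.6]
grip_width: 0.0423
grasp_force: 0.0
```

```bash
python3 - <<'E'
from h import *
to(.5033,-.2667,.083)
find(["pellet0"],conf=.3)
E
```

```text
tcp [ 0.4995 -0.2621  0.1478] xyaw 179.2 R [[-1.0, 0.013], [0.013, 1.0]]
tool shift [-0.0044 -0.0047  0.0647]
pellet0 top 0.54 [390.7 265.9] 72 [61 23  7] [ 0.407  -0.3183]
pellet0 top 0.43 [393.9 291.9] 62 [ 1 67 62] [ 0.3375 -0.3272]
pellet0 side 0.85 [300.3 397.9] 280 [18 86 77] [ 0.3379 -0.3276]
pellet0 side 0.71 [327.  370.4] 248 [76 33 16] [ 0.4063 -0.3194]
pellet0 side 0.67 [346.1 320.9] 206 [77 37 21] [ 0.5047 -0.2674]
pellet0 side 0.6 [288.4 321.7] 207 [72 34 20] [ 0.4184 -0.1992]
pellet0 side 0.59 [346. 403.] 291 [134 124 107] [ 0.3906 -0.3815]
pellet0 side 0.52 [375.6 379.2] 261 [10 57 51] [ 0.4592 -0.3835]
pellet0 side 0.44 [289.  217.6] 602 [34 31 28] [0.6089 0.0289]
```

Emit:
apply_moves(motion=[0.042,-0.0025,-0.003,0.02,0,0,0,0.042,0,0,0,0,0,0,0.042,0,0,0,0,0,0])

```text
time_s: 37.15
tcp_pos: [0.5073, -0.2622, 0.1323]
orientation: [-0.009, -3.141, 0.0]
wrist_force: [0.3, 0.2, 0.3]
grip_width: 0.0419
grasp_force: 0.0
```

```bash
python3 - <<'E'
from h import *
to(.504,-.267,.082)
E
```

```text
tcp [ 0.5073 -0.2622  0.1323] xyaw 179.7 R [[-1.0, 0.006], [0.006, 1.0]]
tool shift [ 0.0033 -0.0048  0.0503]
```

Emit:
apply_moves(motion=[0.042,0.0033,-0.0048,0,0,0,0,0.042,0,0,0.025,0,0,0,0.042,0,0,0.02,0,0,0,0.042,0,0,0.004,0,0,0,0.042,0,0,0,0,0,0,0.042,0,0,0,0,0,0,0.02,0,0,0,0,0,0,0.02,0,0,0,0,0,0], squeeze=12)

```text
time_s: 37.82
tcp_pos: [0.5043, -0.268, 0.0844]
orientation: [0.011, 3.139, -0.001]
wrist_force: [1.0, 0.1, -0.2]
grip_width: 0.0352
grasp_force: 0.0
```

Emit:
apply_moves(motion=[0.02,0,0,0,0,0,0,0.02,0,0,0,0,0,0,0.02,0,0,0,0,0,0,0.02,0,0,0,0,0,0])

```text
time_s: 38.15
tcp_pos: [0.5039, -0.2679, 0.0838]
orientation: [0.011, 3.14, -0.001]
wrist_force: [-0.6, 1.3, 5.4]
grip_width: 0.0252
grasp_force: 12.0
```

Emit:
apply_moves(motion=[0.02,0,0,-0.02,0,0,0,0.02,0,0,-0.035,0,0,0,0.02,0,0,-0.035,0,0,0,0.02,0,0,-0.03,0,0,0,0.02,-0.005,0.017,-0.015,0,0,0,0.02,-0.0095,0.034,0,0,0,0,0.02,-0.0095,0.034,0,0,0,0,0.02,-0.0095,0.034,0,0,0,0])

```text
time_s: 38.82
tcp_pos: [0.5377, -0.1481, 0.2182]
orientation: [0.014, 3.141, 0.001]
wrist_force: [0.9, 0.4, -0.4]
grip_width: 0.0252
grasp_force: 12.0
```

Emit:
apply_moves(motion=[0.02,-0.0095,0.034,0,0,0,0,0.02,-0.0095,0.034,0,0,0,0,0.02,-0.0095,0.034,0,0,0,0,0.02,-0.0095,0.034,0,0,0,0,0.02,-0.0095,0.034,0,0,0,0,0.02,-0.005,0.017,0.015,0,0,0,0.02,0,0,0.015,0,0,0,0.02,0,0,0,0,0,0])

```text
time_s: 39.48
tcp_pos: [0.59, 0.0386, 0.1844]
orientation: [-0.009, -3.135, 0.002]
wrist_force: [-0.6, -0.9, -0.5]
grip_width: 0.0249
grasp_force: 12.0
```

Emit:
apply_moves(motion=[0.02,0,0,0,0,0,0,0.02,0,0,0,0,0,0])

```text
time_s: 39.65
tcp_pos: [0.5918, 0.037, 0.1884]
orientation: [0.012, 3.141, -0.0]
wrist_force: [1.0, 0.1, 1.5]
grip_width: 0.0249
grasp_force: 12.0
```

```bash
python3 - <<'E'
from h import *
to(.5899,.0379,.1678)
E
```

```text
tcp [0.5918 0.037  0.1884] xyaw 179.6 R [[-1.0, 0.008], [0.008, 1.0]]
tool shift [0.0019 0.0009 0.0206]
```

Emit:
apply_moves(motion=[0.02,0.0018,0.001,0,0,0,0,0.02,0,0,0.008,0,0,0,0.02,0,0,0.005,0,0,0,0.02,0,0,0.003,0,0,0,0.02,0,0,0.002,0,0,0,0.02,0,0,0,0,0,0])

```text
time_s: 40.15
tcp_pos: [0.5896, 0.0383, 0.1692]
orientation: [-0.012, -3.14, 0.001]
wrist_force: [0.2, -0.6, -0.3]
grip_width: 0.0251
grasp_force: 12.0
```

Emit:
apply_moves(motion=[0.02,0,0,0.0015,0,0,0,0.02,0,0,0.001,0,0,0,0.02,0,0,0,0,0,0,0.02,0,0,0,0,0,0])

```text
time_s: 40.48
tcp_pos: [0.59, 0.0386, 0.1678]
orientation: [0.011, 3.141, -0.0]
wrist_force: [-0.5, -0.0, 0.9]
grip_width: 0.0253
grasp_force: 12.0
```

Emit:
apply_moves(motion=[0.03,0,0,0,0,0,0,0.036,0,0,0,0,0,0,0.042,0,0,0,0,0,0,0.042,0,0,-0.015,0,0,0,0.042,0,0,-0.03,0,0,0,0.042,0.01,-0.014,-0.005,0,0,0,0.042,0.0215,-0.0296,0,0,0,0,0.042,0.0215,-0.0296,0,0,0,0])

```text
time_s: 41.15
tcp_pos: [0.5362, -0.0344, 0.2179]
orientation: [0.008, 3.14, 0.001]
wrist_force: [-0.4, 0.6, -0.1]
grip_width: 0.0417
grasp_force: 0.0
```

Emit:
apply_moves(motion=[0.042,0.0215,-0.0296,0,0,0,0,0.042,0.0215,-0.0296,0,0,0,0,0.042,0.0215,-0.0296,0,0,0,0,0.042,0.0215,-0.0296,0.02,0,0,0,0.042,0.0215,-0.0296,0.03,0,0,0,0.042,0.011,-0.015,0.02,0,0,0,0.042,0,0,0,0,0,-0.1208,0.042,0,0,0,0,0,-0.1208])

```text
time_s: 41.82
tcp_pos: [0.4173, -0.1939, 0.1497]
orientation: [0.372, -3.116, -0.001]
wrist_force: [-0.0, 0.1, 0.8]
grip_width: 0.0419
grasp_force: 0.0
```

Emit:
apply_moves(motion=[0.042,0,0,0,0,0,-0.1208,0.042,0,0,0,0,0,-0.1208,0.042,0,0,0,0,0,-0.1208,0.042,0,0,0,0,0,-0.1208,0.042,0,0,0,0,0,-0.1208,0.042,0,0,0,0,0,-0.1208,0.042,0,0,0,0,0,-0.1208,0.042,0,0,0,0,0,-0.1208])

```text
time_s: 42.48
tcp_pos: [0.4191, -0.193, 0.151]
orientation: [-1.782, 2.587, -0.0]
wrist_force: [0.3, -0.2, -0.5]
grip_width: 0.0418
grasp_force: 0.0
```

Emit:
apply_moves(motion=[0.042,0,0,0,0,0,-0.1208,0.042,0,0,0,0,0,-0.1208,0.042,0,0,0,0,0,-0.1208,0.042,0,0,0,0,0,0])

```text
time_s: 42.82
tcp_pos: [0.4192, -0.1929, 0.1511]
orientation: [-2.215, 2.227, -0.0]
wrist_force: [-0.3, -0.2, 0.7]
grip_width: 0.0419
grasp_force: 0.0
```

```bash
python3 - <<'E'
from h import *
to(.418,-.198,.082)
ps=find(["pellet0"],conf=.3)
save(ps["side"],"s8.png",(230,130,350,230),6)
E
```

```text
tcp [ 0.4192 -0.1929  0.1511] xyaw -90.3 R [[-0.006, -1.0], [-1.0, 0.006]]
tool shift [0.0051 0.0012 0.0691]
pellet0 top 0.59 [413.4 271.9] 73 [68 63 57] [ 0.3913 -0.38  ]
pellet0 top 0.52 [414.5 246.7] 108 [17 45 42] [ 0.4592 -0.3828]
pellet0 side 0.82 [300.2 398. ] 268 [14 62 56] [ 0.3377 -0.3277]
pellet0 side 0.75 [346.  402.6] 283 [93 86 74] [ 0.3909 -0.3811]
pellet0 side 0.63 [375.4 379.2] 246 [10 56 50] [ 0.459  -0.3833]
pellet0 side 0.57 [327.1 370. ] 244 [67 28 13] [ 0.4068 -0.3189]
pellet0 side 0.54 [288.6 321.3] 172 [73 30 14] [ 0.4194 -0.1988]
```

View pics/s8.png

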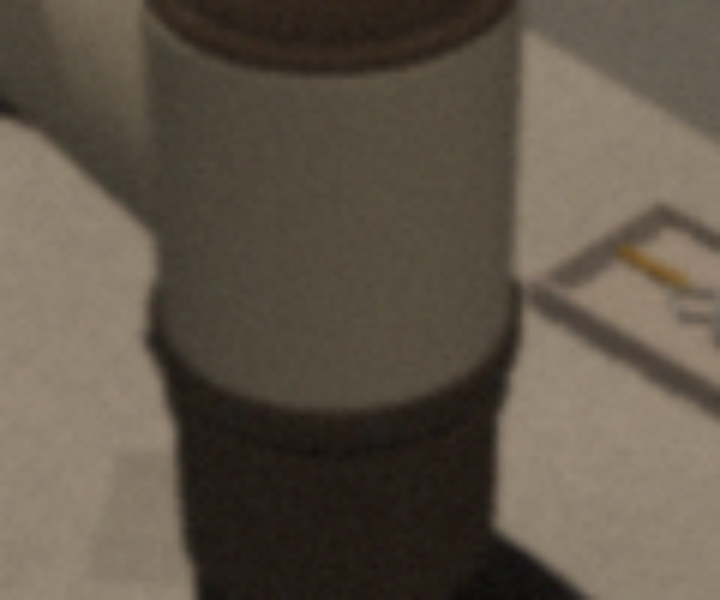

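The arm hides the stand in this picture (wrist at crop (330,300)). The detections still put pellet A at (0.418,-0.198), so I'm picking it.

Emit:
apply_moves(motion=[0.042,0.0053,0.001,0.01,0,0,0,0.042,0,0,0.025,0,0,0,0.042,0,0,0.025,0,0,0,0.042,0,0,0.008,0,0,0,0.042,0,0,0,0,0,0,0.042,0,0,0,0,0,0,0.02,0,0,0,0,0,0,0.02,0,0,0,0,0,0], squeeze=12)

```text
time_s: 43.68
tcp_pos: [0.4191, -0.1983, 0.0842]
orientation: [-2.212, 2.229, -0.004]
wrist_force: [-0.8, 1.1, 0.2]
grip_width: 0.035
grasp_force: 0.0
```

Emit:
apply_moves(motion=[0.02,0,0,0,0,0,0,0.02,0,0,0,0,0,0,0.02,0,0,0,0,0,0,0.02,0,0,0,0,0,0])

```text
time_s: 44.02
tcp_pos: [0.4188, -0.1982, 0.0839]
orientation: [-2.213, 2.229, -0.002]
wrist_force: [-0.1, 0.4, 5.8]
grip_width: 0.0248
grasp_force: 12.0
```

Emit:
apply_moves(motion=[0.02,0,0,-0.02,0,0,0,0.02,0,0,-0.035,0,0,0,0.02,0,0,-0.035,0,0,0,0.02,0,0,-0.035,0,0,0,0.02,-0.015,-0.011,-0.015,0,0,0,0.02,-0.0296,-0.0223,0,0,0,0,0.02,-0.0296,-0.0223,0,0,0,0,0.02,-0.0296,-0.0223,0,0,0,0])

```text
time_s: 44.68
tcp_pos: [0.4973, -0.0939, 0.2238]
orientation: [-2.211, 2.23, -0.001]
wrist_force: [0.8, -1.3, 0.7]
grip_width: 0.0252
grasp_force: 12.0
```

Emit:
apply_moves(motion=[0.02,-0.0296,-0.0223,0,0,0,0,0.02,-0.0296,-0.0223,0,0,0,0,0.02,-0.0296,-0.0223,0,0,0,0,0.02,-0.0296,-0.0223,0,0,0,0,0.02,-0.0296,-0.0223,0,0,0,0,0.02,-0.0144,-0.0111,0,0,0,0,0.02,0,0,0.01,0,0,0,0.02,0,0,0,0,0,0])

```text
time_s: 45.35
tcp_pos: [0.6197, 0.0672, 0.2102]
orientation: [2.211, -2.226, -0.005]
wrist_force: [-0.5, -0.7, -0.1]
grip_width: 0.0253
grasp_force: 12.0
```

Emit:
apply_moves(motion=[0.02,0,0,0.015,0,0,0,0.02,0,0,0,0,0,0,0.02,0,0,0,0,0,0])

```text
time_s: 45.6
tcp_pos: [0.6196, 0.0653, 0.1973]
orientation: [2.21, -2.229, -0.002]
wrist_force: [-0.1, 0.1, 0.1]
grip_width: 0.0249
grasp_force: 12.0
```

```bash
python3 - <<'E'
from h import *
to(.6194,.0678,.1679)
E
```

```text
tcp [0.6196 0.0653 0.1973] xyaw -90.5 R [[-0.009, -1.0], [-1.0, 0.009]]
tool shift [-0.0025  0.0001  0.0294]
```

Emit:
apply_moves(motion=[0.02,-0.0022,0,0,0,0,0,0.02,0,0,0.01,0,0,0,0.02,0,0,0.007,0,0,0,0.02,0,0,0.005,0,0,0,0.02,0,0,0.003,0,0,0,0.02,0,0,0.002,0,0,0,0.02,0,0,0,0,0,0])

```text
time_s: 46.18
tcp_pos: [0.6206, 0.0686, 0.1703]
orientation: [2.212, -2.229, -0.001]
wrist_force: [-0.0, -0.6, 0.6]
grip_width: 0.0247
grasp_force: 12.0
```

Emit:
apply_moves(motion=[0.02,0,0,0.0015,0,0,0,0.02,0,0,0.001,0,0,0,0.02,0,0,0,0,0,0,0.02,0,0,0,0,0,0])

```text
time_s: 46.52
tcp_pos: [0.6208, 0.0687, 0.1686]
orientation: [-2.213, 2.23, -0.0]
wrist_force: [0.6, -0.2, 0.1]
grip_width: 0.025
grasp_force: 12.0
```

Emit:
apply_moves(motion=[0.02,0,0,0.0008,0,0,0,0.02,0,0,0,0,0,0,0.03,0,0,0,0,0,0,0.036,0,0,0,0,0,0,0.042,0,0,0,0,0,0,0.042,0,0,-0.015,0,0,0,0.042,0,0,-0.03,0,0,0,0.042,0.0155,0.009,-0.005,0,0,0])

```text
time_s: 47.18
tcp_pos: [0.615, 0.055, 0.2221]
orientation: [-2.212, 2.221, -0.009]
wrist_force: [1.3, -0.1, 0.3]
grip_width: 0.0414
grasp_force: 0.0
```

Emit:
apply_moves(motion=[0.042,0.0323,0.0179,0,0,0,0,0.042,0.0323,0.0179,0,0,0,0,0.042,0.0323,0.0179,0,0,0,0,0.042,0.0323,0.0179,0,0,0,0,0.042,0.0323,0.0179,0,0,0,0,0.042,0.0323,0.0179,0,0,0,0,0.042,0.0323,0.0179,0,0,0,0,0.042,0.0323,0.0179,0,0,0,0])

```text
time_s: 47.85
tcp_pos: [0.4651, -0.2054, 0.218]
orientation: [-2.213, 2.229, -0.001]
wrist_force: [-0.4, -0.1, 0.5]
grip_width: 0.0422
grasp_force: 0.0
```

Emit:
apply_moves(motion=[0.042,0.0323,0.0179,0,0,0,0,0.042,0.0323,0.0179,0.02,0,0,0,0.042,0.0323,0.0179,0.03,0,0,0,0.042,0.016,0.009,0.02,0,0,0,0.042,0,0,0,0,0,0,0.042,0,0,0,0,0,0,0.042,0,0,0,0,0,0])

```text
time_s: 48.43
tcp_pos: [0.4061, -0.3124, 0.1524]
orientation: [-2.213, 2.229, -0.003]
wrist_force: [1.0, 0.1, 0.5]
grip_width: 0.0417
grasp_force: 0.0
```

```bash
python3 - <<'E'
from h import *
ps=find(["pellet0","carrier"],conf=.25)
to(.4065,-.319,.082)
E
```

```text
pellet0 top 0.66 [257.4 194.1] 91 [64 32 21] [0.5965 0.042 ]
pellet0 top 0.63 [257.9 170.7] 64 [68 41 32] [0.6594 0.0413]
pellet0 side 0.81 [327.4 370. ] 247 [79 34 17] [ 0.4072 -0.3192]
pellet0 side 0.69 [279.6 191.5] 108 [69 31 19] [0.6542 0.1214]
pellet0 side 0.62 [281.  180.6] 77 [63 30 19] [0.6858 0.155 ]
pellet0 side 0.62 [300.  398.3] 210 [ 3 85 76] [ 0.3371 -0.3279]
pellet0 side 0.56 [286.6 218.6] 447 [31 28 25] [0.6023 0.0299]
pellet0 side 0.56 [414.  251.2] 1699 [32 30 27] [ 0.7492 -0.232 ]
pellet0 side 0.54 [345.8 403.4] 234 [136 126 109] [ 0.3898 -0.3818]
carrier top 0.71 [257.5 182.3] 771 [48 51 58] [0.6284 0.0422]
carrier side 0.82 [282.7 193.1] 321 [46 53 60] [0.6573 0.1125]
tcp [ 0.4061 -0.3117  0.1524] xyaw -90.4 R [[-0.006, -1.0], [-1.0, 0.006]]
tool shift [ 0.0072 -0.0003  0.0704]
```

Emit:
apply_moves(motion=[0.042,0.0072,-0.0003,0.01,0,0,0,0.042,0,0,0.025,0,0,0,0.042,0,0,0.025,0,0,0,0.042,0,0,0.009,0,0,0,0.042,0,0,0,0,0,0,0.042,0,0,0,0,0,0,0.02,0,0,0,0,0,0,0.02,0,0,0,0,0,0], squeeze=12)

```text
time_s: 49.4
tcp_pos: [0.4065, -0.3198, 0.0838]
orientation: [-2.213, 2.229, -0.004]
wrist_force: [0.5, -0.2, 0.6]
grip_width: 0.0346
grasp_force: 0.0
```

Emit:
apply_moves(motion=[0.02,0,0,0,0,0,0,0.02,0,0,0,0,0,0,0.02,0,0,0,0,0,0,0.02,0,0,0,0,0,0])

```text
time_s: 49.73
tcp_pos: [0.4062, -0.3196, 0.0836]
orientation: [-2.213, 2.229, -0.003]
wrist_force: [-0.4, 0.7, 4.7]
grip_width: 0.0251
grasp_force: 12.0
```

Emit:
apply_moves(motion=[0.02,0,0,-0.02,0,0,0,0.02,0,0,-0.035,0,0,0,0.02,0,0,-0.035,0,0,0,0.02,0,0,-0.035,0,0,0,0.02,-0.0164,-0.0107,-0.015,0,0,0,0.02,-0.0328,-0.0214,0,0,0,0,0.02,-0.0328,-0.0214,0,0,0,0,0.02,-0.0328,-0.0214,0,0,0,0])

```text
time_s: 50.4
tcp_pos: [0.4816, -0.204, 0.2232]
orientation: [-2.21, 2.231, -0.001]
wrist_force: [0.8, -0.1, -0.1]
grip_width: 0.025
grasp_force: 12.0
```

Emit:
apply_moves(motion=[0.02,-0.0328,-0.0214,0,0,0,0,0.02,-0.0328,-0.0214,0,0,0,0,0.02,-0.0328,-0.0214,0,0,0,0,0.02,-0.0328,-0.0214,0,0,0,0,0.02,-0.0328,-0.0214,0,0,0,0,0.02,-0.0328,-0.0214,0,0,0,0,0.02,-0.0164,-0.0107,0,0,0,0,0.02,0,0,0,0,0,0])

```text
time_s: 51.07
tcp_pos: [0.624, 0.0106, 0.2217]
orientation: [-2.217, 2.225, -0.0]
wrist_force: [0.1, -0.5, -0.6]
grip_width: 0.0251
grasp_force: 12.0
```

Emit:
apply_moves(motion=[0.02,0,0,0.012,0,0,0,0.02,0,0,0.012,0,0,0,0.02,0,0,0,0,0,0,0.02,0,0,0,0,0,0])

```text
time_s: 51.4
tcp_pos: [0.6213, 0.0064, 0.1979]
orientation: [2.211, -2.229, -0.002]
wrist_force: [0.1, 0.7, 0.6]
grip_width: 0.0252
grasp_force: 12.0
```

```bash
python3 - <<'E'
from h import *
to(.6198,.0086,.1676)
E
```

```text
tcp [0.6213 0.0064 0.1979] xyaw -90.5 R [[-0.008, -1.0], [-1.0, 0.008]]
tool shift [-0.0022  0.0015  0.0303]
```

Emit:
apply_moves(motion=[0.02,-0.0022,0.0012,0,0,0,0,0.02,0,0,0.01,0,0,0,0.02,0,0,0.007,0,0,0,0.02,0,0,0.005,0,0,0,0.02,0,0,0.003,0,0,0,0.02,0,0,0.002,0,0,0,0.02,0,0,0.001,0,0,0,0.02,0,0,0,0,0,0])

```text
time_s: 52.07
tcp_pos: [0.6209, 0.0091, 0.1704]
orientation: [2.213, -2.23, -0.0]
wrist_force: [-0.5, -0.9, -0.9]
grip_width: 0.025
grasp_force: 12.0
```

Emit:
apply_moves(motion=[0.02,0,0,0.0012,0,0,0,0.02,0,0,0.001,0,0,0,0.02,0,0,0,0,0,0,0.02,0,0,0,0,0,0])

```text
time_s: 52.4
tcp_pos: [0.6209, 0.0092, 0.1685]
orientation: [-2.213, 2.23, -0.0]
wrist_force: [-0.3, 0.1, -0.2]
grip_width: 0.025
grasp_force: 12.0
```

Lowering 0.8 mm more, then releasing, retreating and checking.

Emit:
apply_moves(motion=[0.02,0,0,0.0008,0,0,0,0.02,0,0,0,0,0,0,0.03,0,0,0,0,0,0,0.036,0,0,0,0,0,0,0.042,0,0,0,0,0,0,0.042,0,0,-0.015,0,0,0,0.042,0,0,-0.03,0,0,0,0.042,0,0,-0.035,0,0,0])

```text
time_s: 53.07
tcp_pos: [0.6197, 0.009, 0.2462]
orientation: [2.209, -2.227, -0.005]
wrist_force: [0.6, 0.2, 0.9]
grip_width: 0.0416
grasp_force: 0.0
```

Emit:
apply_moves(motion=[0.042,0.02,0,-0.02,0,0,0,0.042,0.038,0,0,0,0,0,0.042,0.038,0.01,0,0,0,0,0.042,0.038,0.01,0,0,0,0,0.042,0.038,0.01,0,0,0,0,0.042,0.038,0.01,0,0,0,0,0.042,0.038,0.01,0,0,0,0,0.042,0.038,0.01,0,0,0,0])

```text
time_s: 53.73
tcp_pos: [0.5579, -0.278, 0.2678]
orientation: [-2.213, 2.229, -0.0]
wrist_force: [1.2, -0.3, 0.0]
grip_width: 0.0418
grasp_force: 0.0
```

Emit:
apply_moves(motion=[0.042,0.038,0.01,0,0,0,0,0.042,0.038,0.01,0,0,0,0,0.042,0.038,0.01,0,0,0,0,0.042,0.02,0,0,0,0,0,0.042,0,0,0,0,0,0])

```text
time_s: 54.15
tcp_pos: [0.5264, -0.4142, 0.2669]
orientation: [2.207, -2.235, 0.0]
wrist_force: [0.1, -0.7, 0.5]
grip_width: 0.0421
grasp_force: 0.0
```

```bash
python3 - <<'E'
from h import *
ps=find(["pellet0","steel_collar","wood_collar","dish_collar"],conf=.3)
cv2.imwrite("pics/f.png",np.hstack([cv2.resize(ps["top"]["image"][150:220,225:295,::-1],(400,400),interpolation=2),cv2.resize(ps["side"]["image"][160:240,250:330,::-1],(400,400),interpolation=2)]))
E
```

```text
pellet0 top 0.53 [257.3 194.2] 58 [65 28 14] [0.5961 0.0422]
pellet0 top 0.51 [268.8 182. ] 82 [60 26 14] [0.6295 0.0118]
pellet0 top 0.45 [257.7 170.9] 90 [65 41 33] [0.6589 0.042 ]
pellet0 top 0.43 [244.9 181.5] 100 [66 44 37] [0.6301 0.0758]
pellet0 side 0.78 [346.6 402. ] 235 [132 122 105] [ 0.3924 -0.3809]
pellet0 side 0.77 [300.1 398.3] 255 [ 9 78 69] [ 0.3372 -0.328 ]
pellet0 side 0.75 [375.6 378.6] 267 [15 76 68] [ 0.46   -0.3828]
pellet0 side 0.66 [392.2 298.3] 359 [99 91 81] [ 0.6134 -0.2873]
pellet0 side 0.64 [298.9 192.2] 125 [63 30 19] [0.6902 0.0875]
pellet0 side 0.49 [280.  191.1] 135 [64 31 21] [0.6559 0.1219]
steel_collar side 0.73 [289.  214.2] 208 [32 29 27] [0.6183 0.0401]
steel_collar side 0.3 [290.  190.6] 501 [43 49 56] [0.6785 0.1088]
wood_collar top 0.72 [258.2 182. ] 795 [42 46 52] [0.6294 0.0404]
wood_collar side 0.47 [289.6 209.4] 70 [39 28 22] [0.6305 0.0527]
dish_collar side 0.57 [289.1 217.7] 576 [31 28 25] [0.6079 0.0275]
```

View pics/f.png

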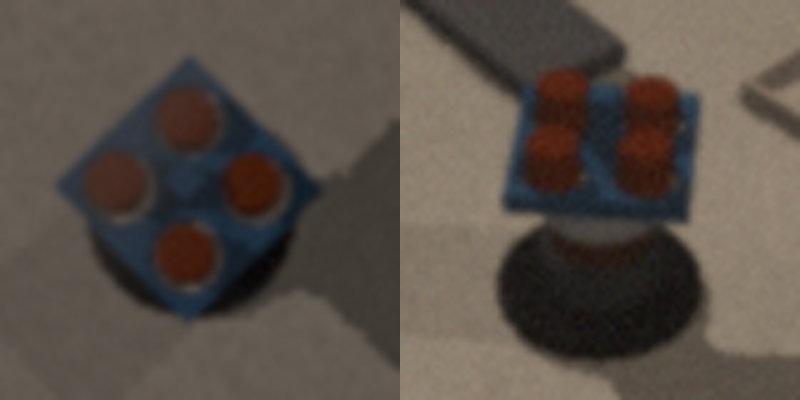

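All four pellets stand in their wells: left crop (188,118), (118,183), (253,184) and (186,254), each with the well floor showing around it. The carrier is level and the stack is in order, so I'm handing in.

```bash
python3 -c "
from cell import finish_job
print(finish_job())"
```

```text
the job is handed in; nothing more can be done
None
```

I've handed the job in: the steel, wood and dish collars are seated on the post in that order, the carrier looks level in the dish, and each of the four cedar pellets stands in its own well, at about 54 s of the 210 s allowed.

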